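# Index a dental model carrier and hold the locating rod through both bushes

## Task

Push the model carrier along its rail, by the upright knob at its trailing end, until its brass bush clicks into the station right under the brass bush of the overhanging bracket. Then take the long collared rod, the tallest of the three in the wooden stand, thread it from above down through the bracket's bush and on through the carrier's bush until its tip sticks out underneath, and finish while still holding the rod there in the gripper, upright, with its collar hanging clear above the bracket's bush and not resting on it. Leave everything else on the bench where it is.

Things in the scene. Friction and masses are not known exactly. Their poses are not given: they have to be found in the camera images.
- carrier (a joint): Slide (m) of the model carrier along its straight level rail towards the station (+y of its points). 0 to 0.140; starts at 0 to 0.05. The station detent is at 0.110: there its bush is right below the bracket's. A spring ball centres it over the last 4 mm; entering or leaving the notch takes about 6 N, sliding elsewhere 1 N. It stays where left and can be pushed past the station and back.
- carrier_knob (a point): Centre of the round black knob on the carrier's trailing end, for pushing or gripping: 18 mm across, 35 mm high (this point half-way up, 122 mm above the table), on a 10 mm stem from the carrier's top at 80 mm height. A plaster dental cast (48 mm across, teeth to 103 mm above the table) is fixed on the carrier 52 mm ahead, before the bush. Axes: y along the rail to the station, z up.
- lower_bush (a point): Centre of the upper mouth of the carrier's brass bush, a 50 mm square block 20 mm thick, top 80 mm above the table; 108 mm ahead of the knob along the rail. Through hole along z, 13 mm across, mouth widened by 2 mm all round; 45 mm of free air below it down to the fixture's base. Axes: y along the rail to the station, z up.
- upper_bush (a point): Centre of the upper mouth of the bracket's fixed brass bush, a 40 mm square block 20 mm thick, top 145 mm above the table, overhanging the rail at the station; the bracket's arm joins it from its far (+x) side at the same height and nothing of the fixture is higher. Through hole along z, 13 mm across, mouth widened by 2 mm all round. Axes: y along the rail in the sliding direction, z up.
- rod: The long steel rod, upright in one of three holes (50 mm apart in a row, 45 mm deep) of the wooden stand (160 x 50 mm, 65 mm high). Origin at the centre of its lower tip, z towards its head. Shank 10 mm across, 125 mm long, the last 7 mm tapered to 4 mm; collar 24 mm across, 5 mm thick; round head 16 mm across, 45 mm long. 175 mm in all, about 0.14 kg. Lift it 50 mm straight up to free it.
- rod_head (a point): Centre of the rod's round head, where it is grasped (16 mm across, 45 mm long), 152.5 mm above the tip along the rod; 172 mm above the table while in the stand. z along the rod.
- rod_collar (a point): Centre of the underside of the rod's collar, 125 mm above the tip along the rod. z along the rod.
- mid_pin: A shorter steel pin in another hole of the same stand, not to be used: 112 mm long, top 132 mm above the table, 22 mm across at its collar. Origin at its lower tip, z along it.
- short_pin: The shortest steel pin in the stand, not to be used: 85 mm long, top 105 mm above the table, 20 mm across. Origin at its lower tip, z along it.
- spare_cast: Bystander: a loose plaster dental cast, about 50 mm across and 23 mm high. Origin at the centre of its underside.
- cup: Bystander: a small orange waisted cup, 36 mm across and 48 mm high. Origin at the centre of its underside.
- knife: Bystander: a wax spatula, 160 mm long, lying flat. Origin at its underside.
- brush: Bystander: a bench brush, 150 mm long, lying flat between the stand and the rail. Origin at its underside.
- pliers: Bystander: steel pliers lying flat, about 110 mm long. Origin at the underside of the joint.
Things that resemble listed ones, but are neither listed nor needed, are in the scene too. Leave any green, pink or purple look-alike of the rod alone.

How it is judged (in metres and radians):
On the way, in this order (a step that is already met when the one before it is completed fails the run):
1. the carrier stands in the station detent (value of joint carrier between 0.107 and 0.113 m), for 0.2 s.
2. the gripped rod passes through the bracket's bush and the carrier's bush (all of step 1 and z of rod in the frame of lower_bush below -0.022 m and horizontal distance between rod and lower_bush below 0.005 m and horizontal distance between rod_collar and upper_bush below 0.006 m and angle between rod's own z axis and vertical below 0.12 rad and z of rod_collar in the frame of upper_bush above 0.003 m and contact force between the fingers and rod above 1 N), for 0.2 s.
At the end, for the whole second after the job is handed in: Carrier within 3 mm of the station; rod upright within 0.12 rad through both bushes, tip 2 mm or more out below the carrier's bush, collar 3 mm or more above the bracket's bush, both within 6 mm (tip 5 mm) of the axis; fingers press on the rod with over 1 N; rod at rest (below 0.02 m/s) (all of step 2 and linear speed of rod below 0.02 m/s); the arm keeps its last pose, push and grip.
It fails at once if another pin in the stand moved by more than 30 mm (distance of any of mid_pin, short_pin from where it was at the start of the episode above 0.03 m).
It fails at once if the loose cast or the cup moved by more than 30 mm (distance of any of spare_cast, cup from where it was at the start of the episode above 0.03 m).
It fails at once if a hand tool moved by more than 30 mm (distance of any of knife, brush, pliers from where it was at the start of the episode above 0.03 m).
It also fails if it takes over 59 s, if anything falls off the work surface, if the arm or the gripper's body presses on something with over 40 N, if the wrist force passes 120 N, or if a joint passes its speed limit or range.

## Robot

A 6-joint arm with a two-finger parallel gripper is mounted at the origin on the work surface. World frame = base frame: x ahead of the robot, y to its left, z up, the work surface at z = 0. Lengths are in m, angles in degrees, forces in N, time in s.
With the tool pointing down it reaches from about 0.3 to 0.75 m from the base axis. Payload 8.5 kg.
Tool frame: the origin (TCP) lies at the very end of the fingers, on their centre line; the grasp point (between the pads) lies 19 mm behind it (env.grip_point_offset is the distance from the TCP to the grasp point, in m); z points along the fingers, y is the direction in which the jaws open and shut (so a half turn about z gives the same grasp; the last joint's range is limited). The gripper opens to 85 mm and grips with 20 to 120 N. Pads are 22 mm wide; open, the fingers measure 114 mm over their backs; the gripper's body (76 mm by 85 mm) begins 54 mm behind the grasp point. The pads swing forward as they close: fully open they stand 13 mm farther back than shut.
Start: joints at [51.606, 21.807, 74.336, -0, 83.858, -12.336], TCP at [0.242, 0.494, 0.231] pointing down, gripper open.
Joint ranges: [-178.18, 178.18], [-50.72, 133.34], [12.68, 142.11], [-81.47, 261.47], [9.98, 163.14], [-165.26, 165.26]. Speed limits (degrees/s): [136.94, 136.94, 180, 180, 180, 180].

## Interface

Orientations are given as a 3x3 rotation matrix whose columns are the frame's x, y, z axes.
In Python, from rig import env gives the robot as it stands.
- The arm moves only by the tool move_arm, never from a script. Its argument "moves" is a list of rows, each a list of 4 numbers: the shift along the tool's x, y, z in mm, then the turn about the tool's z in rad. In form: [[tx, ty, tz, spin], ...]. A call has 1 to 20 rows; each row is the pose to reach, as a shift and turn from the pose commanded when the call began, along the tool's axes at that moment; what a row does not reach only later rows make up. A row lasts 1/10 s, in which the tool goes at most 50 mm and 8.59 degrees, less where a joint would pass 70% of its speed; a pose out of reach is approached as far as the arm can. A call with a gripper value outside its range is refused whole. "grip" is the closure, from 0 (fully open) to 1 (shut), set as the call begins (left out, the last holds). The fingers move at their own pace and stop on an object; "grip_force" is the grip in N (left out, the last holds). Time passes only in rows, so rows that repeat a pose let the fingers close. It gives the time, the measured TCP pose, the force and the opening at its end, in the units of the state.
- env.observe(): the state, without advancing time (a new reading comes with each control period).
- env.get_image(name): name is "scene" or "side" or "wrist"; returns the picture (420x560x3 uint8, red, green, blue); there is no depth.
- env.get_calibration(name): a dict with "fovy" (degrees; the focal length in pixels is half the picture's height over the tangent of half this angle, whatever the lens; pixels are square), "cx", "cy" (the principal point, pixels), "extrinsics" (4x4, takes a point from world to camera coordinates); the wrist camera has in their place "tool_from_camera" (4x4, takes a point from camera to tool coordinates, whose origin is the TCP and whose axes are the flange's). Camera axes: x right, y up, looking along -z (the intrinsics and any distortion apply to the point x, -y, -z); pixel columns grow to the right and rows downward; lengths in m; the calibration is good to about 2 mm. A picture is of the moment at which its call begins: read the wrist's pose just before it. get_calibration takes no time and is no camera call.
- env.close_job(): hands the job in, once; it reports no verdict.
Trained networks look in the newest picture that a camera, given by its name, has taken for a name from the list of things; names that differ only in an ending like _2 or _b are one class to them, and where a whole thing is asked for, a point or a joint stands for the part that bears it (a point fixed in the world has none). Each returns a list of dicts, best first, with "conf" (0 to 1); they miss things now and then, are a little off and sometimes report something else, mostly with a low value. They report only what shows in the picture. A call takes as long as a camera call. They do not tell look-alikes from the thing itself.
- env.silhouettes(camera, name): "region" (420x560 bool, what is visible of it) and "point" ([row, column] in pixels, amid what is visible of it).
- env.tip_of(camera, name): "point" ([row, column] in pixels: a listed point, or the origin of a listed thing).
The state is a dict: "time_s": time; "q": joint angles; "qvel": joint speeds; "joint_efforts": joint torques, N m; "position": TCP position; "tool_rot": TCP orientation; "ft_force": force on the tool from outside, world axes, zero at the start; "wrist_torque": the same for the moment, N m; "grip_width": finger opening in m.
Only numpy, scipy, OpenCV 4.12 (cv2) and the standard library are available. Lean on these libraries where they do the work, as an engineer would, in place of code of your own. Each camera call takes 0.05 s, during which the arm holds its last target.

## Working session

There is one attempt and no reset: what is moved stays moved. The work goes in short steps, Python scripts to look and compute and a tool call to move; the robot and the scene stay as the last step left them, time stands still between calls to the robot, and variables do not carry over. Pictures are saved under pics/ and viewed, and the job is handed in when it is done.

Besides the shell and the picture viewer there is one more tool, called after "Emit:" by a JSON object that holds its "api" and its "payload". move_arm: Moves the arm, as the interface text tells. Its arguments: {"type":"object","properties":{"moves":{"type":"array"},"grip":{"type":"number"},"grip_force":{"type":"number"}},"required":["moves"]}

```bash
ls; mkdir -p pics; python3 - <<'E'
from rig import env
import cv2,numpy as np
s=env.observe();print(s)
for c in ["scene","side","wrist"]:
    im=env.get_image(c);cv2.imwrite(f"pics/{c}0.png",im[:,:,::-1])
    k=env.get_calibration(c);print(c,{a:np.round(b,4).tolist() for a,b in k.items()})
E
```

```text
pics
{'time_s': 0.0, 'q': array([ 5.16050404e+01,  2.18415590e+01,  7.43853105e+01, -6.60626139e-04,
        8.38580643e+01, -1.23381065e+01]), 'qvel': array([ 0.03092745, -0.0594061 , -0.05594766, -0.02346149, -0.05886667,
        0.0240872 ]), 'joint_efforts': array([ 2.43464820e-03, -4.48443711e+01, -2.31288511e+01, -6.74535201e-06,
        4.62158539e-03,  3.23556162e-05]), 'position': array([0.24143126, 0.49384767, 0.23070317]), 'tool_rot': array([[-8.98359026e-01,  4.39261004e-01, -9.11686568e-04],
       [ 4.39261844e-01,  8.98358317e-01, -1.16892814e-03],
       [ 3.05556661e-04, -1.45058627e-03, -9.99998901e-01]]), 'ft_force': array([-0.28650516,  0.35951468,  0.16212937]), 'wrist_torque': array([-0.00473453,  0.02335827, -0.01975834]), 'grip_width': 0.08534654253247975}
scene {'fovy': 49.669, 'cx': 276.387, 'cy': 206.6063, 'extrinsics': [[-0.2837, 0.9589, 0.0045, 0.1547], [-0.7027, -0.2111, 0.6795, 0.3313], [0.6525, 0.1896, 0.7337, -1.5223], [0.0, 0.0, 0.0, 1.0]]}
side {'fovy': 45.4388, 'cx': 279.8814, 'cy': 212.566, 'extrinsics': [[0.9976, -0.0694, -0.0029, -0.5921], [0.0489, 0.6721, 0.7388, -0.1393], [-0.0494, -0.7372, 0.6739, -1.2762], [0.0, 0.0, 0.0, 1.0]]}
wrist {'fovy': 59.8471, 'cx': 278.853, 'cy': 205.3443, 'tool_from_camera': [[-0.0007, 0.9612, 0.276, 0.0702], [1.0, 0.0001, 0.0021, 0.0018], [0.002, 0.276, -0.9612, -0.1425], [0.0, 0.0, 0.0, 1.0]]}
```

View pics/scene0.png

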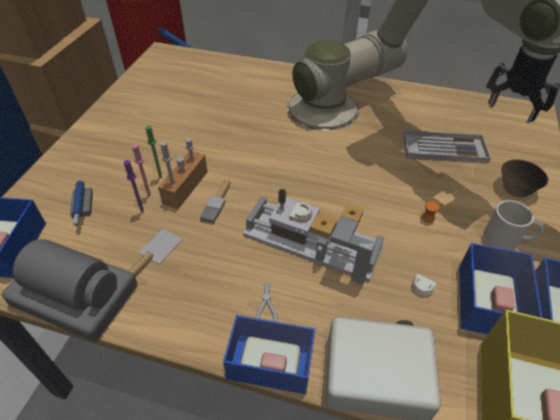

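View pics/side0.png

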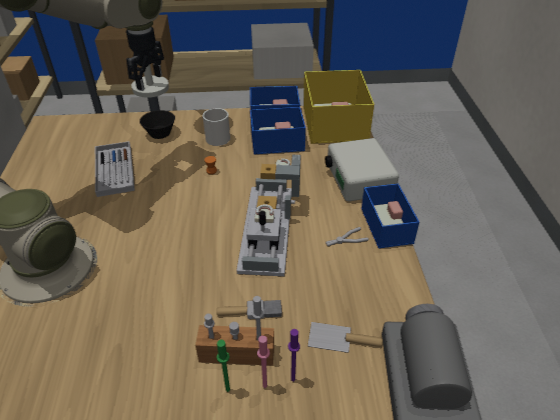

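View pics/wrist0.png

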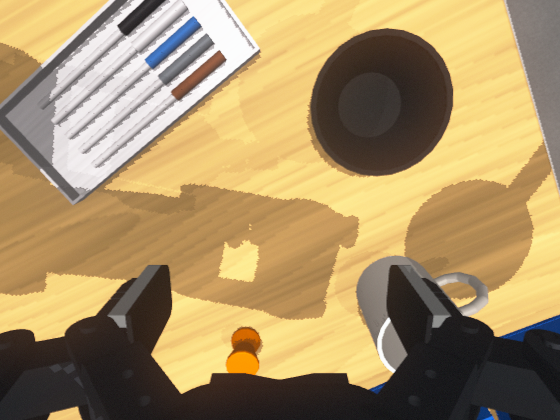

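```bash
python3 - <<'E'
from rig import env
import numpy as np
for c in ["scene","side"]:
    for n in ["carrier_knob","lower_bush","upper_bush","rod","rod_head","rod_collar","mid_pin","short_pin","brush"]:
        print(c,n,[(np.round(d["point"]).tolist(),round(d["conf"],2)) for d in env.tip_of(c,n)][:4])
E
```

```text
scene carrier_knob [([196.0, 281.0], 0.64)]
scene lower_bush [([222.0, 323.0], 0.96)]
scene upper_bush [([212.0, 353.0], 0.75)]
scene rod [([196.0, 152.0], 0.76), ([208.0, 140.0], 0.75), ([175.0, 158.0], 0.62)]
scene rod_head [([133.0, 149.0], 0.75), ([167.0, 130.0], 0.72), ([151.0, 137.0], 0.66), ([152.0, 159.0], 0.47)]
scene rod_collar [([140.0, 150.0], 0.82), ([178.0, 131.0], 0.81), ([158.0, 137.0], 0.65), ([157.0, 167.0], 0.55)]
scene mid_pin []
scene short_pin []
scene brush [([203.0, 220.0], 0.96)]
side carrier_knob [([216.0, 261.0], 0.62)]
side lower_bush [([241.0, 338.0], 0.72), ([202.0, 267.0], 0.62)]
side upper_bush [([165.0, 264.0], 0.67), ([169.0, 284.0], 0.19)]
side rod [([378.0, 296.0], 0.91), ([388.0, 263.0], 0.78), ([393.0, 226.0], 0.72)]
side rod_head [([336.0, 291.0], 0.73), ([348.0, 224.0], 0.68), ([304.0, 259.0], 0.61), ([345.0, 263.0], 0.54)]
side rod_collar [([347.0, 292.0], 0.91), ([353.0, 264.0], 0.89), ([357.0, 226.0], 0.83), ([315.0, 260.0], 0.73)]
side mid_pin [([345.0, 213.0], 0.69)]
side short_pin [([350.0, 237.0], 0.5)]
side brush [([312.0, 251.0], 0.89)]
```

```bash
cat > h.py <<'E'
from rig import env
import numpy as np, cv2
def ray(c,pt,pose=None):
    k=env.get_calibration(c); f=210/np.tan(np.radians(k["fovy"])/2)
    d=np.array([(pt[1]-k["cx"])/f,-(pt[0]-k["cy"])/f,-1.])
    if c=="wrist":
        T=np.array(k["tool_from_camera"]); R,p=pose
        o=R@T[:3,3]+p; d=R@T[:3,:3]@d
    else:
        E=np.array(k["extrinsics"]); o=-E[:3,:3].T@E[:3,3]; d=E[:3,:3].T@d
    return o,d/np.linalg.norm(d)
def atz(c,pt,z,pose=None):
    o,d=ray(c,pt,pose); return o+d*(z-o[2])/d[2]
def proj(c,P,pose=None):
    k=env.get_calibration(c); f=210/np.tan(np.radians(k["fovy"])/2)
    if c=="wrist":
        T=np.array(k["tool_from_camera"]); R,p=pose
        q=T[:3,:3].T@(R.T@(np.array(P)-p)-T[:3,3])
    else:
        E=np.array(k["extrinsics"]); q=E[:3,:3]@P+E[:3,3]
    return [k["cy"]-f*q[1]/-q[2],k["cx"]+f*q[0]/-q[2]]
def tri(rs):
    A=0;b=0
    for o,d in rs:
        M=np.eye(3)-np.outer(d,d);A=A+M;b=b+M@o
    return np.linalg.solve(A,b)
E
python3 - <<'E'
from h import *
np.set_printoptions(precision=4,suppress=True)
def best(c,n,near=None):
    r=env.tip_of(c,n)
    if near is None:return r[0]["point"] if r else None
    return min(r,key=lambda d:np.hypot(*(np.array(d["point"])-near)))["point"]
env.get_image("scene");env.get_image("side")
for n,a,b,z in [("carrier_knob",None,None,.122),("lower_bush",None,(202,267),.08),("upper_bush",None,(165,264),.145),("rod_head",(152,166),(304,259),.172),("rod_collar",(157,167),(315,260),.145)]:
    p=best("scene",n,a);q=best("side",n,b)
    print(n,p,q,tri([ray("scene",p),ray("side",q)]),atz("scene",p,z),atz("side",q,z))
for c,y,x in [("scene",slice(110,290),slice(100,400)),("side",slice(140,400),slice(180,340))]:
    im=env.get_image(c)[y,x]; im=cv2.resize(im,None,fx=2.6 if c=="scene" else 2.3,fy=2.6 if c=="scene" else 2.3,interpolation=cv2.INTER_CUBIC);cv2.imwrite(f"pics/crop_{c}.png",im[:,:,::-1])
E
```

```text
carrier_knob [193.8, 277.8] [217.0, 259.3] [0.5469 0.0061 0.1286] [0.5454 0.0029 0.122 ] [0.5443 0.0173 0.122 ]
lower_bush [222.0, 321.0] [203.2, 268.2] [0.5693 0.1151 0.0815] [0.5659 0.1157 0.08  ] [0.5705 0.1149 0.08  ]
upper_bush [212.8, 353.6] [169.0, 265.2] [0.568  0.1868 0.1385] [0.5752 0.1865 0.145 ] [0.5671 0.1796 0.145 ]
rod_head [148.8, 165.0] [305.9, 255.7] [ 0.5264 -0.2901  0.1735] [ 0.5242 -0.291   0.172 ] [ 0.5268 -0.2895  0.172 ]
rod_collar [158.6, 169.2] [313.3, 251.7] [ 0.52   -0.2855  0.1406] [ 0.5274 -0.2832  0.145 ] [ 0.518  -0.2865  0.145 ]
```

View pics/crop_scene.png

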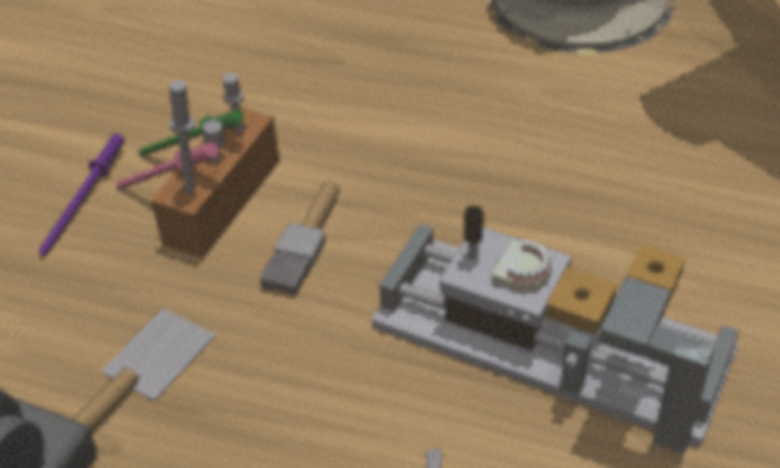

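View pics/crop_side.png

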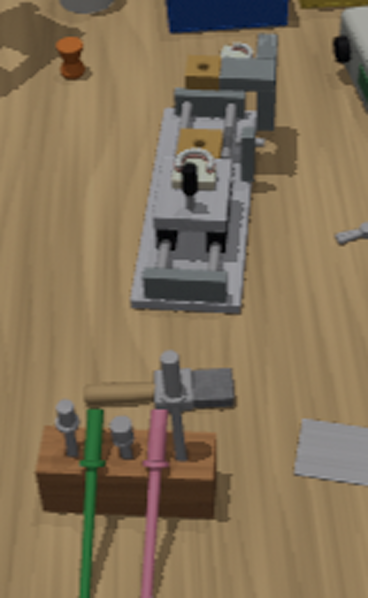

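```bash
python3 - <<'E'
from h import *
print(env.observe()["time_s"])
a=env.get_image("scene")[100:290,100:400]; b=env.get_image("side")[270:420,180:340]
cv2.imwrite("pics/s2.png",cv2.resize(a,None,fx=2.6,fy=2.6,interpolation=cv2.INTER_CUBIC)[:,:,::-1])
cv2.imwrite("pics/d2.png",cv2.resize(b,None,fx=4,fy=4,interpolation=cv2.INTER_CUBIC)[:,:,::-1])
E
```

```text
1.75
```

View pics/s2.png

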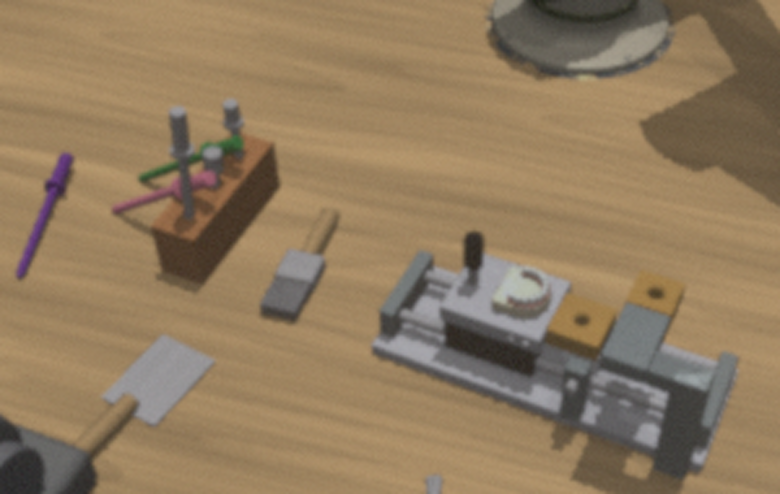

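View pics/d2.png

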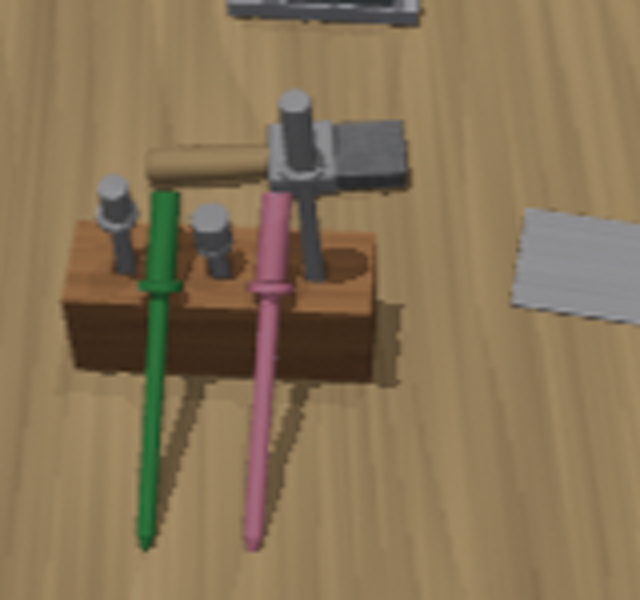

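Candidates for the rod (side view): the steel one in the stand at (row 304, col 257) is the tallest in the stand. The others are mid (322,209) and short (330,233), plus coloured look-alikes green, pink and purple, which have toppled by themselves, two of them leaning on the stand. The steel (304,257) rod is the one meant. Next I move over the carrier for a look with the wrist camera.

Emit:
{"api": "move_arm", "payload": {"moves": [[-481,-281,-69,1.117],[-481,-281,-69,1.117],[-481,-281,-69,1.117],[-481,-281,-69,1.117],[-481,-281,-69,1.117],[-481,-281,-69,1.117],[-481,-281,-69,1.117],[-481,-281,-69,1.117],[-481,-281,-69,1.117],[-481,-281,-69,1.117],[-481,-281,-69,1.117],[-481,-281,-69,1.117],[-481,-281,-69,1.117],[-481,-281,-69,1.117],[-481,-281,-69,1.117]], "grip": 0}}

```text
time_s: 3.35
position: [0.5495, 0.0318, 0.3005]
tool_rot: [[-0.001, 1.0, -0.0], [1.0, 0.001, 0.0], [0.0, -0.0, -1.0]]
ft_force: [0.4, 0.1, 0.5]
grip_width: 0.0856
```

```bash
cat > w.py <<'E'
from h import *
import sys
np.set_printoptions(precision=4,suppress=True)
s=env.observe();pose=(np.array(s["tool_rot"]),np.array(s["position"]))
im=env.get_image("wrist");cv2.imwrite(f"pics/{sys.argv[1]}.png",im[:,:,::-1])
print(s["time_s"],pose[1],pose[0].tolist())
Z={"carrier_knob":.122,"lower_bush":.08,"upper_bush":.145,"rod_head":.172,"rod_collar":.145}
for n in sys.argv[2:]:
    for d in env.tip_of("wrist",n)[:3]: print(n,np.round(d["point"],1),round(d["conf"],2),atz("wrist",d["point"],Z[n],pose))
E
python3 w.py w1 carrier_knob lower_bush upper_bush
```

```text
3.35 [0.5495 0.0318 0.3005] [[-0.0008460103750726071, 0.9999996348635608, -0.00012057856570603098], [0.9999996146834739, 0.0008460385980135237, 0.00023420417233675764], [0.00023430610094095375, -0.00012038038008548806, -0.999999965304607]]
lower_bush [ 78.9 299.4] 0.56 [0.569  0.1225 0.08  ]
```

View pics/w1.png

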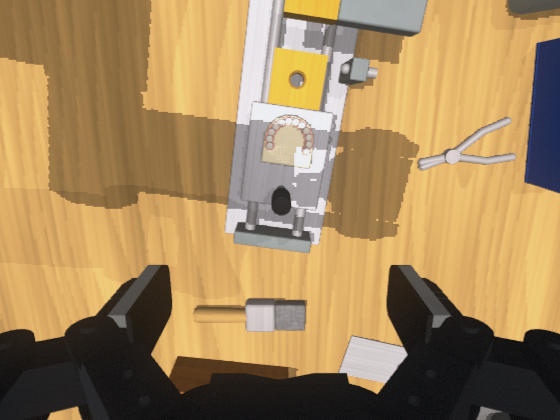

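```bash
python3 - <<'E'
import cv2
im=cv2.imread("pics/w1.png")[0:260,210:400]
cv2.imwrite("pics/w1c.png",cv2.resize(im,None,fx=3,fy=3,interpolation=cv2.INTER_CUBIC)[195:])
cv2.imwrite("pics/w1d.png",cv2.resize(im,None,fx=3,fy=3,interpolation=cv2.INTER_CUBIC)[:450])
E
```

```text
(no output)
```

View pics/w1c.png

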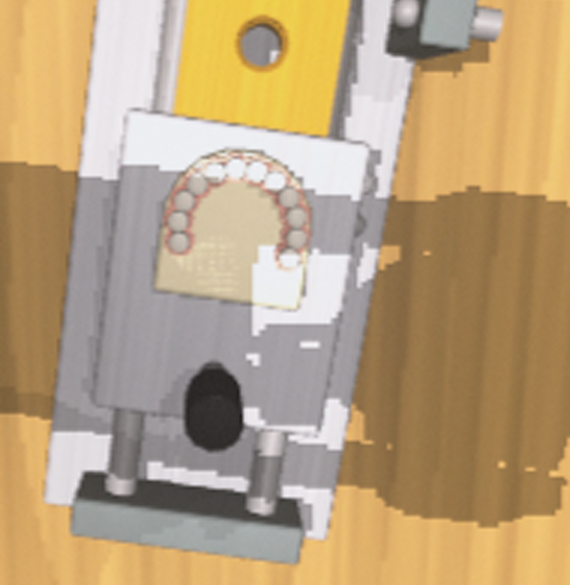

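View pics/w1d.png

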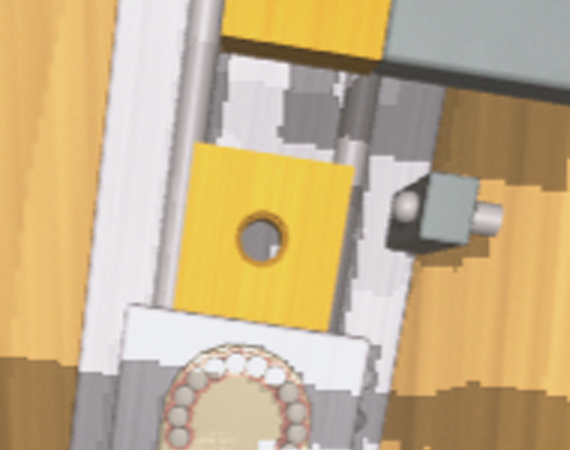

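```bash
python3 - <<'E'
from h import *
np.set_printoptions(precision=4,suppress=True)
s=env.observe();pose=(np.array(s["tool_rot"]),np.array(s["position"]))
W=lambda r,c,z:atz("wrist",(r,c),z,pose)
k=W(205,281,.1395);b=W(79.3,297.3,.08);print(k,b,b-k,np.hypot(*(b-k)[:2]),np.degrees(np.arctan2(*(b-k)[:2])))
# bush block edges left: crop d (193,142)->(172,305); right (355,165)->(330,330); carrier
f=lambda x,y:(y/3,210+x/3)
for a,c in [((193,142),(172,305)),((355,165),(330,330))]:
    p=W(*f(*a),.08);q=W(*f(*c),.08);d=p-q;print(p,q,np.degrees(np.arctan2(d[0],d[1])))
g=lambda x,y:((y+195)/3,210+x/3)
p=W(*f(118,0),.015);q=W(*g(47,500),.015);d=p-q;print("base",np.degrees(np.arctan2(d[0],d[1])))
# front edge of bracket bush underside? top edge crop d (222,38)-(388,62) 
p=W(*f(222,38),.145);q=W(*f(388,62),.145);d=q-p;print(p,q,np.degrees(np.arctan2(-d[1],d[0])),np.linalg.norm(d))
E
```

```text
[0.5521 0.0155 0.1395] [0.5676 0.1215 0.08  ] [ 0.0155  0.106  -0.0595] 0.10715832996556755 8.314451494405912
[0.546  0.1494 0.08  ] [0.5392 0.1013 0.08  ] 8.14436872202579
[0.596  0.1428 0.08  ] [0.5898 0.0935 0.08  ] 7.158427556508502
base 7.801522355655374
[0.5541 0.1647 0.145 ] [0.5951 0.1594 0.145 ] 7.468501183005751 0.04140669693478264
```

Emit:
{"api": "move_arm", "payload": {"moves": [[-16,3,50,0.136],[-16,3,100,0.136],[-16,3,140,0.136],[-16,3,165,0.136],[-16,3,185,0.136],[-16,3,192,0.136],[-16,3,192,0.136],[-16,3,192,0.136]]}}

```text
time_s: 4.35
position: [0.5538, 0.0144, 0.1094]
tool_rot: [[0.136, 0.991, 0.002], [0.991, -0.136, -0.0], [-0.0, 0.002, -1.0]]
ft_force: [0.1, 0.0, 0.6]
grip_width: 0.0852
```

```bash
python3 w.py w2 carrier_knob; python3 - <<'E'
from h import *
a=env.get_image("side")[130:280,200:330]
cv2.imwrite("pics/d3.png",cv2.resize(a,None,fx=4,fy=4)[:,:,::-1])
E
```

```text
4.35 [0.5538 0.0144 0.1094] [[0.13629329520993094, 0.9906667930511177, 0.0018554855516585424], [0.9906685247804996, -0.13629285092699095, -0.0003644110613610655], [-0.00010812052182154575, 0.0018878379185769411, -0.9999982121873747]]
carrier_knob [285.8 276. ] 0.82 [0.5531 0.0156 0.122 ]
```

View pics/w2.png

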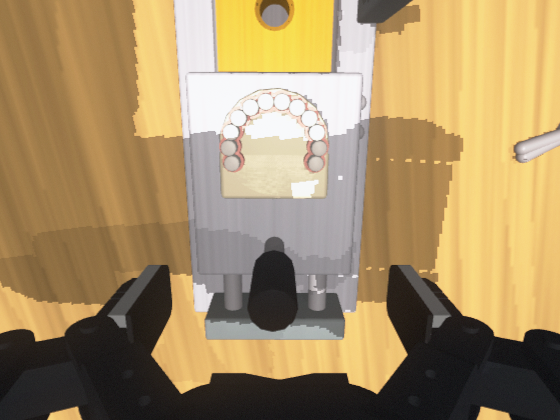

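View pics/d3.png

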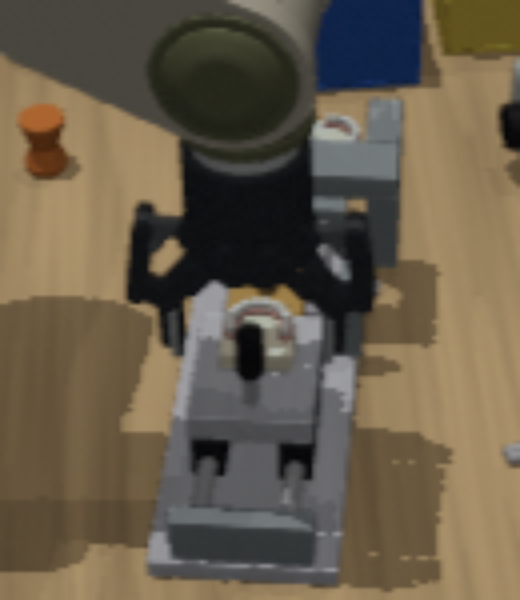

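Emit:
{"api": "move_arm", "payload": {"moves": [[0,0,0,0],[0,0,0,0],[0,0,0,0],[0,0,0,0],[0,0,0,0],[0,0,0,0],[0,0,0,0],[0,0,0,0]], "grip": 1, "grip_force": 20}}

```text
time_s: 5.3
position: [0.5514, 0.0147, 0.1084]
tool_rot: [[0.136, 0.991, -0.004], [0.991, -0.136, 0.0], [-0.0, -0.004, -1.0]]
ft_force: [-9.5, 1.0, 7.3]
grip_width: 0.0174
```

Emit:
{"api": "move_arm", "payload": {"moves": [[8,0,0,0],[18,0,0,0],[28,0,0,0],[38,0,0,0],[46,0,0,0],[51,0,0,0],[54,0,0,0],[54,0,0,0],[54,0,0,0]]}}

```text
time_s: 6.2
position: [0.5591, 0.0689, 0.1084]
tool_rot: [[0.136, 0.991, -0.004], [0.991, -0.136, 0.002], [0.001, -0.004, -1.0]]
ft_force: [-7.2, 5.4, 5.2]
grip_width: 0.0173
```

```bash
python3 w.py w3 carrier_knob lower_bush upper_bush; python3 - <<'E'
from h import *
print(env.observe()["ft_force"])
for c in ["scene","side"]: env.get_image(c);print([(n,[(d["point"],d["conf"]) for d in env.tip_of(c,n)]) for n in("lower_bush","upper_bush")])
E
```

```text
6.2 [0.5591 0.0689 0.1084] [[0.1363076715500371, 0.9906603223279261, -0.0035134657727200953], [0.990665732894966, -0.1363021388208873, 0.0017699210523400744], [0.00127449766071047, -0.0037219239622049557, -0.9999922614389234]]
carrier_knob [283.9 280.3] 0.9 [0.5603 0.0711 0.122 ]
lower_bush [  7.6 285.7] 0.6 [0.5771 0.1766 0.08  ]
[-5.94225182  6.32530744  5.08186897]
[('lower_bush', [([230.7, 345.8], 0.87), ([217.9, 425.6], 0.16)]), ('upper_bush', [([212.2, 354.9], 0.62)])]
[('lower_bush', [([188.8, 267.5], 0.87), ([312.5, 255.6], 0.57), ([349.3, 240.4], 0.21)]), ('upper_bush', [([165.7, 267.9], 0.73)])]
```

View pics/w3.png

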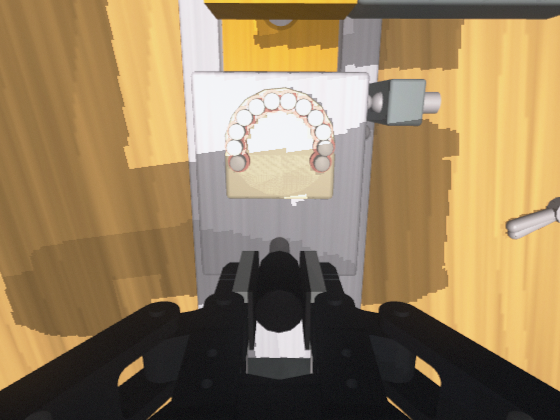

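Emit:
{"api": "move_arm", "payload": {"moves": [[1,0,0,0],[2,0,0,0],[3,0,0,0],[3,0,0,0],[3,0,0,0]]}}

```text
time_s: 7.2
position: [0.5594, 0.0713, 0.1084]
tool_rot: [[0.136, 0.991, -0.004], [0.991, -0.136, 0.001], [0.0, -0.004, -1.0]]
ft_force: [-7.5, 2.0, 5.5]
grip_width: 0.0171
```

Emit:
{"api": "move_arm", "payload": {"moves": [[1,0,0,0],[1,0,0,0],[1,0,0,0]]}}

```text
time_s: 7.5
position: [0.5596, 0.0725, 0.1084]
tool_rot: [[0.136, 0.991, -0.004], [0.991, -0.136, 0.001], [0.001, -0.004, -1.0]]
ft_force: [-6.9, 3.1, 6.3]
grip_width: 0.0174
```

Emit:
{"api": "move_arm", "payload": {"moves": [[1,0,0,0],[1,0,0,0],[1,0,0,0]]}}

```text
time_s: 7.8
position: [0.5598, 0.0735, 0.1084]
tool_rot: [[0.136, 0.991, -0.004], [0.991, -0.136, 0.001], [0.001, -0.004, -1.0]]
ft_force: [-7.3, 3.1, 6.1]
grip_width: 0.0173
```

Emit:
{"api": "move_arm", "payload": {"moves": [[1,0,0,0],[1,0,0,0],[1,0,0,0]]}}

```text
time_s: 8.1
position: [0.5599, 0.0745, 0.1084]
tool_rot: [[0.136, 0.991, -0.003], [0.991, -0.136, 0.001], [0.001, -0.004, -1.0]]
ft_force: [-8.4, 3.9, 6.4]
grip_width: 0.0173
```

Emit:
{"api": "move_arm", "payload": {"moves": [[1,0,0,0],[1,0,0,0],[1,0,0,0]]}}

```text
time_s: 8.4
position: [0.56, 0.0754, 0.1084]
tool_rot: [[0.136, 0.991, -0.004], [0.991, -0.136, 0.001], [0.0, -0.004, -1.0]]
ft_force: [-7.0, 2.6, 5.5]
grip_width: 0.0173
```

Emit:
{"api": "move_arm", "payload": {"moves": [[1,0,0,0],[1,0,0,0],[1,0,0,0]]}}

```text
time_s: 8.7
position: [0.5601, 0.0759, 0.1084]
tool_rot: [[0.136, 0.991, -0.004], [0.991, -0.136, -0.0], [-0.001, -0.004, -1.0]]
ft_force: [-8.2, -0.9, 6.7]
grip_width: 0.0173
```

```bash
python3 - <<'E'
from h import *
for c in ["scene","side"]:
    env.get_image(c);print([(n,[(np.round(d["point"],1),atz(c,d["point"],z),round(d["conf"],2)) for d in env.tip_of(c,n)]) for n,z in(("lower_bush",.08),("upper_bush",.145))])
a=env.get_image("side")[130:250,200:340]
cv2.imwrite("pics/d4.png",cv2.resize(a,None,fx=4,fy=4,interpolation=cv2.INTER_CUBIC)[:,:,::-1])
a=env.get_image("scene")[170:290,230:400]
cv2.imwrite("pics/s4.png",cv2.resize(a,None,fx=4,fy=4,interpolation=cv2.INTER_CUBIC)[:,:,::-1])
E
```

```text
[('lower_bush', [(array([231.9, 348.3]), array([0.57738626, 0.18298257, 0.08      ]), 0.55)]), ('upper_bush', [(array([211.8, 353.5]), array([0.5723404 , 0.18579428, 0.145     ]), 0.68)])]
[('lower_bush', [(array([188.6, 270.8]), array([0.5808602 , 0.17511615, 0.08      ]), 0.66)]), ('upper_bush', [(array([167.5, 268.7]), array([0.57679005, 0.18548013, 0.145     ]), 0.94), (array([345.3, 209.9]), array([ 0.43790882, -0.3538381 ,  0.145     ]), 0.58)])]
```

View pics/d4.png

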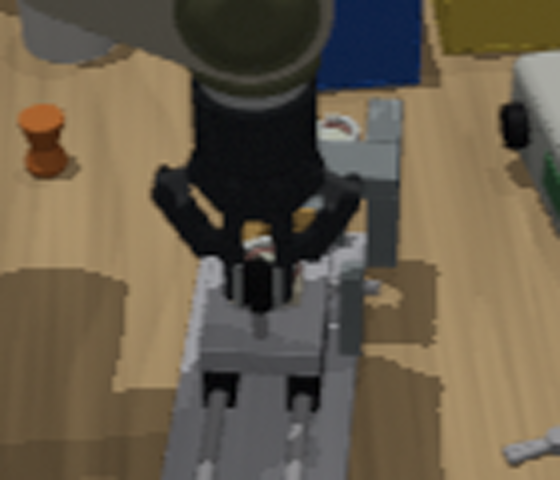

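View pics/s4.png

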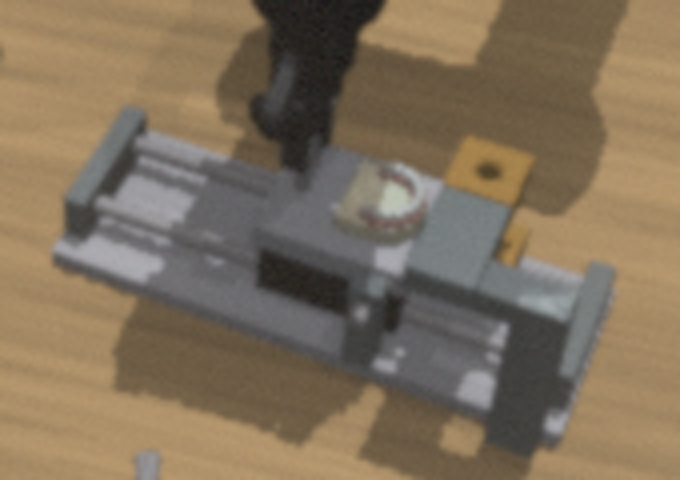

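Emit:
{"api": "move_arm", "payload": {"moves": [[1,0,0,0],[1,0,0,0],[1,0,0,0]]}}

```text
time_s: 9.4
position: [0.5601, 0.0762, 0.1084]
tool_rot: [[0.136, 0.991, -0.004], [0.991, -0.136, -0.001], [-0.002, -0.004, -1.0]]
ft_force: [-8.9, -4.3, 6.8]
grip_width: 0.0174
```

Emit:
{"api": "move_arm", "payload": {"moves": [[1,0,0,0],[1,0,0,0],[1,0,0,0]]}}

```text
time_s: 9.7
position: [0.5602, 0.0767, 0.1084]
tool_rot: [[0.136, 0.991, -0.005], [0.991, -0.136, -0.002], [-0.003, -0.004, -1.0]]
ft_force: [-9.6, -7.3, 6.8]
grip_width: 0.0175
```

Emit:
{"api": "move_arm", "payload": {"moves": [[1,0,0,0],[1,0,0,0],[1,0,0,0]]}}

```text
time_s: 10.0
position: [0.5603, 0.0777, 0.1084]
tool_rot: [[0.137, 0.991, -0.005], [0.991, -0.137, -0.002], [-0.003, -0.004, -1.0]]
ft_force: [-9.9, -5.8, 6.9]
grip_width: 0.0169
```

Emit:
{"api": "move_arm", "payload": {"moves": [[-1,0,0,0],[-1,0,0,0],[-1,0,0,0]]}}

```text
time_s: 10.3
position: [0.5603, 0.0775, 0.1084]
tool_rot: [[0.137, 0.991, -0.004], [0.991, -0.137, -0.001], [-0.001, -0.004, -1.0]]
ft_force: [-8.2, -1.6, 6.5]
grip_width: 0.0171
```

Emit:
{"api": "move_arm", "payload": {"moves": [[-1,0,0,0],[-1,0,0,0],[-1,0,0,0]]}}

```text
time_s: 10.6
position: [0.5602, 0.0768, 0.1084]
tool_rot: [[0.136, 0.991, -0.004], [0.991, -0.136, -0.0], [-0.001, -0.004, -1.0]]
ft_force: [-8.5, -0.8, 6.4]
grip_width: 0.0174
```

Emit:
{"api": "move_arm", "payload": {"moves": [[-1,0,0,0],[-1,0,0,0],[-1,0,0,0]]}}

```text
time_s: 10.9
position: [0.5601, 0.0759, 0.1084]
tool_rot: [[0.136, 0.991, -0.004], [0.991, -0.136, 0.0], [-0.0, -0.004, -1.0]]
ft_force: [-8.0, 1.2, 6.3]
grip_width: 0.0171
```

Emit:
{"api": "move_arm", "payload": {"moves": [[0,0,0,0],[0,0,0,0],[0,0,0,0],[0,0,0,0],[0,0,0,0]], "grip": 0}}

```text
time_s: 11.4
position: [0.5618, 0.0757, 0.1083]
tool_rot: [[0.137, 0.991, 0.0], [0.991, -0.137, -0.0], [-0.0, 0.0, -1.0]]
ft_force: [0.5, 0.2, 0.1]
grip_width: 0.0849
```

```bash
python3 w.py w5 carrier_knob
```

```text
11.4 [0.5618 0.0757 0.1083] [[0.13661335303106106, 0.9906244447540977, 3.506061535188305e-05], [0.9906244453302792, -0.1366133526048379, -1.4287860892332374e-05], [-9.364156055578494e-06, 3.6683815220141895e-05, -0.9999999992833053]]
carrier_knob [285.6 277.2] 0.93 [0.5617 0.0776 0.122 ]
```

Emit:
{"api": "move_arm", "payload": {"moves": [[0,0,-40,0],[0,0,-90,0],[25,0,-140,0],[25,0,-185,0],[25,0,-200,0],[25,0,-200,0],[25,0,-200,0]]}}

```text
time_s: 12.2
position: [0.5648, 0.1005, 0.307]
tool_rot: [[0.137, 0.991, -0.002], [0.991, -0.137, 0.0], [-0.0, -0.002, -1.0]]
ft_force: [-0.0, 0.1, 0.3]
grip_width: 0.0855
```

```bash
python3 w.py w6 carrier_knob lower_bush upper_bush; python3 -c "
import cv2
im=cv2.imread('pics/w6.png')[0:260,190:390];cv2.imwrite('pics/w6c.png',cv2.resize(im,None,fx=3,fy=3,interpolation=cv2.INTER_CUBIC)[:600])"
```

```text
12.2 [0.5648 0.1005 0.307 ] [[0.13665269481639528, 0.9906173487363199, -0.0018191707015841802], [0.9906189916734531, -0.13665289272893802, 1.5642395876843642e-05], [-0.00023309931000781644, -0.0018042426216352398, -0.9999983451852676]]
carrier_knob [204.4 279.4] 0.6 [0.562  0.0786 0.122 ]
lower_bush [ 83.2 281.5] 0.62 [0.5789 0.1864 0.08  ]
upper_bush [ 80.7 279.2] 0.92 [0.5768 0.1859 0.145 ]
upper_bush [352.4 266.1] 0.62 [ 0.5293 -0.0632  0.145 ]
```

View pics/w6c.png

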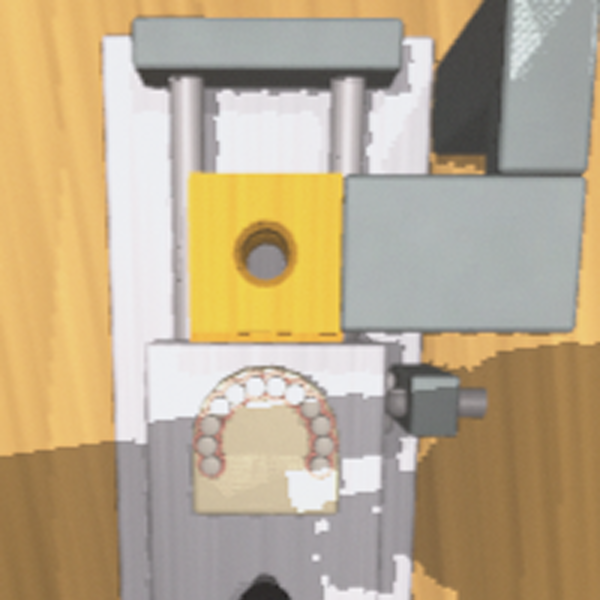

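View pics/w5.png

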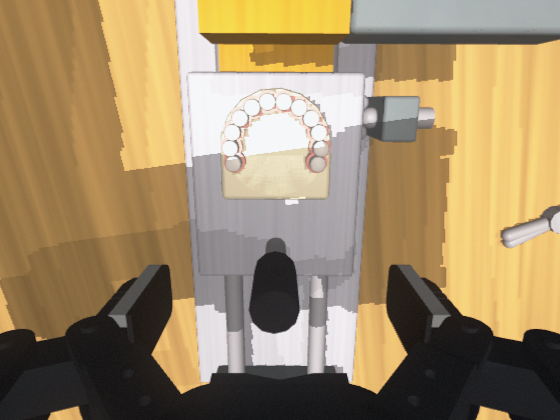

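```bash
python3 - <<'E'
from h import *
np.set_printoptions(precision=4,suppress=True)
s=env.observe();pose=(np.array(s["tool_rot"]),np.array(s["position"]))
u=atz("wrist",(84.5,278.7),.145,pose);print(u)
# corners of the block
for c in [(190,174),(343,174),(343,332),(190,332)]: print(atz("wrist",(c[1]/3,190+c[0]/3),.145,pose))
for z in (.145,.125,.08,.06):print(z,[ (v-o)*3 for v,o in zip(proj("wrist",[u[0],u[1],z],pose),(0,190))])
k=env.get_calibration("wrist")
f=210/np.tan(np.radians(k["fovy"])/2)
im=cv2.imread("pics/w6.png")[60:110,255:305];cv2.imwrite("pics/w6h.png",cv2.resize(im,None,fx=11,fy=11,interpolation=cv2.INTER_CUBIC))
E
```

```text
[0.5759 0.183  0.145 ]
[0.559  0.2051 0.145 ]
[0.5983 0.1997 0.145 ]
[0.5936 0.1603 0.145 ]
[0.5528 0.166  0.145 ]
0.145 [np.float64(253.50000000000009), np.float64(266.10000000000014)]
0.125 [np.float64(256.32416140426255), np.float64(266.40789941025406)]
0.08 [np.float64(261.5497218171245), np.float64(266.9776072771409)]
0.06 [np.float64(263.48100624421363), np.float64(267.18816228835084)]
```

View pics/w6h.png

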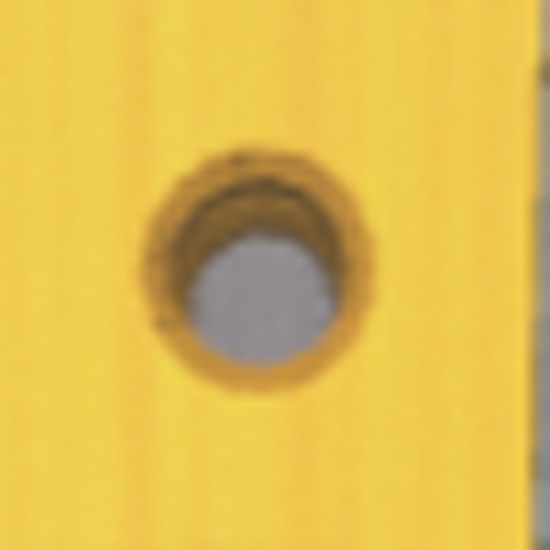

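Emit:
{"api": "move_arm", "payload": {"moves": [[-421,20,-23,0],[-421,20,-23,0],[-421,20,-23,0],[-421,20,-23,0],[-421,20,-23,0],[-421,20,-23,0],[-421,20,-23,0],[-421,20,-23,0],[-421,20,-23,0],[-421,20,-23,0],[-421,20,-23,0]]}}

```text
time_s: 13.5
position: [0.5273, -0.3192, 0.3304]
tool_rot: [[0.137, 0.991, -0.001], [0.991, -0.137, 0.001], [0.001, -0.001, -1.0]]
ft_force: [1.1, -0.0, -0.3]
grip_width: 0.0852
```

```bash
python3 w.py w7 rod_head rod_collar
```

```text
13.5 [ 0.5273 -0.3192  0.3304] [[0.13724973153992723, 0.9905358945617286, -0.0010736745380279925], [0.990535831434386, -0.13724832453779043, 0.0012899830072545153], [0.0011304144406170068, -0.0012405629226521799, -0.9999985915824218]]
rod_head [138.6 256.5] 0.91 [ 0.5149 -0.2755  0.172 ]
rod_head [140.2 202.1] 0.9 [ 0.4707 -0.2707  0.172 ]
rod_head [141.2 266.8] 0.71 [ 0.5229 -0.2788  0.172 ]
rod_collar [156.1 258.1] 0.94 [ 0.5119 -0.2936  0.145 ]
rod_collar [315.5 295.9] 0.83 [ 0.5251 -0.4606  0.145 ]
rod_collar [162.3 206.1] 0.82 [ 0.4644 -0.2926  0.145 ]
```

View pics/w7.png

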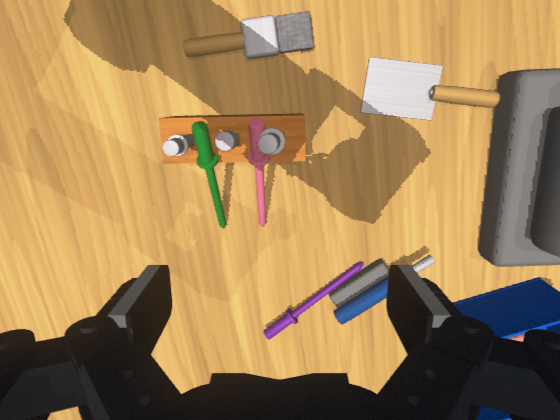

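```bash
python3 -c "
import cv2
im=cv2.imread('pics/w7.png')[100:240,150:320];cv2.imwrite('pics/w7c.png',cv2.resize(im,None,fx=4,fy=4,interpolation=cv2.INTER_CUBIC))"
```

```text
(no output)
```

View pics/w7c.png

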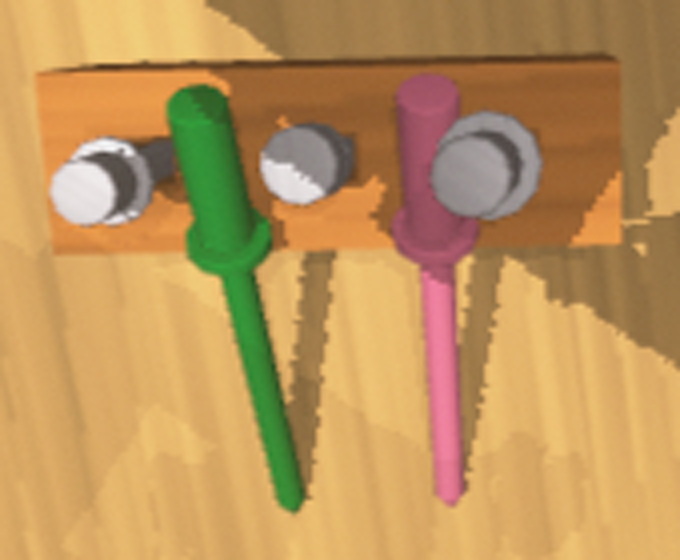

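```bash
python3 - <<'E'
from h import *
np.set_printoptions(precision=4,suppress=True)
s=env.observe();pose=(np.array(s["tool_rot"]),np.array(s["position"]))
W=lambda x,y,z:atz("wrist",(100+y/4,150+x/4),z,pose)
print("top",W(470,174,.1945),"collar",W(490,166,.15))
print("mid top",W(84,194,.132),"collar",W(115,182,.11))
print("short",W(300,165,.105))
print("stand",W(36,72,.065),W(620,62,.065),W(622,243,.065),W(55,255,.065))
# side: top of head, d2 coords (295,97)/4 + (270,180)
S=lambda x,y,z:atz("side",(270+y/4,180+x/4),z)
print("side top",S(295,100,.1945),"base",S(315,275,.065),"collar",S(301,172,.147))
print("pink head", W(428,92,.10),W(436,240,.08))
E
```

```text
top [ 0.5247 -0.2773  0.1945] collar [ 0.5273 -0.281   0.15  ]
mid top [ 0.4319 -0.2764  0.132 ] collar [ 0.4333 -0.2765  0.11  ]
short [ 0.4787 -0.279   0.105 ]
stand [ 0.4053 -0.248   0.065 ] [ 0.5635 -0.267   0.065 ] [ 0.5583 -0.3163  0.065 ] [ 0.3992 -0.2979  0.065 ]
side top [ 0.5242 -0.2805  0.1945] base [ 0.5293 -0.293   0.065 ] collar [ 0.5251 -0.2878  0.147 ]
pink head [ 0.5128 -0.266   0.1   ] [ 0.5076 -0.3061  0.08  ]
```

Emit:
{"api": "move_arm", "payload": {"moves": [[20,-4,40,0],[28,-7,75,0],[28,-7,80,0],[28,-7,80,0],[28,-7,80,0]]}}

```text
time_s: 14.15
position: [0.5251, -0.2912, 0.2534]
tool_rot: [[0.136, 0.991, 0.003], [0.991, -0.136, -0.002], [-0.002, 0.003, -1.0]]
ft_force: [-0.7, -0.3, -0.3]
grip_width: 0.0855
```

```bash
python3 w.py w8 rod_head rod_collar; python3 - <<'E'
from h import *
im=cv2.imread('pics/w8.png')[60:320,180:380];cv2.imwrite('pics/w8c.png',cv2.resize(im,None,fx=3,fy=3,interpolation=cv2.INTER_CUBIC)[:600])
a=env.get_image("scene")[120:220,130:230]
b=env.get_image("side")[260:360,200:300]
cv2.imwrite("pics/sd8.png",cv2.resize(np.hstack([a,b]),None,fx=4,fy=4,interpolation=cv2.INTER_CUBIC)[:,:,::-1])
E
```

```text
14.15 [ 0.5251 -0.2912  0.2534] [[0.13635120918217633, 0.99065688289156, 0.002699654447641292], [0.9906584607815848, -0.13634480200176619, -0.0024308535456123125], [-0.0020400579451253648, 0.0030058853400315743, -0.9999934013866807]]
rod_head [199.5 276. ] 0.97 [ 0.5252 -0.2803  0.172 ]
rod_head [178.5 257.9] 0.95 [ 0.5159 -0.2653  0.172 ]
rod_head [183.5 192.8] 0.93 [ 0.4749 -0.2628  0.172 ]
rod_collar [190.7 279.7] 0.94 [ 0.5275 -0.2816  0.145 ]
rod_collar [368.1 299.9] 0.89 [ 0.5235 -0.4329  0.145 ]
rod_collar [200.3 258.3] 0.65 [ 0.5115 -0.2865  0.145 ]
```

View pics/w8c.png

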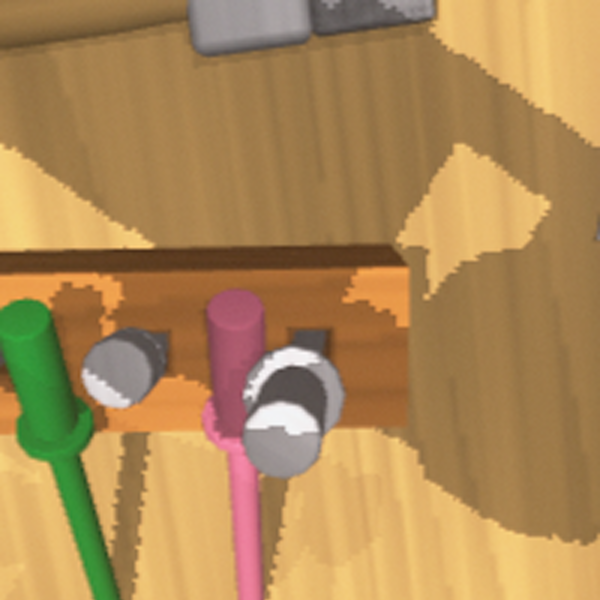

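View pics/sd8.png

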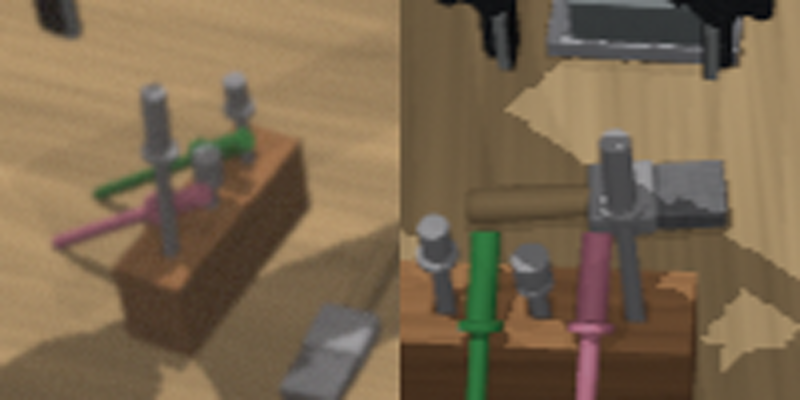

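```bash
python3 - <<'E'
from h import *
np.set_printoptions(precision=4,suppress=True)
s=env.observe();pose=(np.array(s["tool_rot"]),np.array(s["position"]));print(pose[1])
t=atz("wrist",(205.7,274.3),.1945,pose);c=atz("wrist",(191,278),.15,pose);print(t,c)
R=pose[0]
m=t*.5+c*.5;d=np.array([m[0],m[1],.153])-pose[1];print(m,R.T@d*1000)
E
```

```text
[ 0.5245 -0.291   0.2522]
[ 0.5241 -0.2771  0.1945] [ 0.5258 -0.2798  0.15  ]
[ 0.525  -0.2785  0.1723] [12.5322 -1.4066 99.166 ]
```

Emit:
{"api": "move_arm", "payload": {"moves": [[11,-1,20,0],[11,-1,50,0],[11,-1,75,0],[11,-1,90,0],[11,-1,97,0],[11,-1,97,0],[11,-1,97,0]]}}

```text
time_s: 15.1
position: [0.5252, -0.2799, 0.1553]
tool_rot: [[0.137, 0.991, 0.001], [0.991, -0.137, -0.001], [-0.001, 0.001, -1.0]]
ft_force: [-0.5, -0.5, -0.1]
grip_width: 0.0855
```

```bash
python3 w.py w9 rod_head; python3 - <<'E'
from h import *
a=env.get_image("scene")[100:220,110:230]
b=env.get_image("side")[240:360,200:320]
cv2.imwrite("pics/sd9.png",cv2.resize(np.hstack([a,b]),None,fx=3.3,fy=3.3,interpolation=cv2.INTER_CUBIC)[:,:,::-1])
E
```

```text
15.1 [ 0.5252 -0.2799  0.1553] [[0.13660847917736518, 0.990624278617981, 0.0012891972122771318], [0.9906247111504097, -0.13660712871679262, -0.0010835321504701716], [-0.0008972597254000231, 0.001425130295243494, -0.9999985819633079]]
rod_head [232.1 252.5] 0.88 [ 0.5194 -0.2536  0.172 ]
rod_head [294.9 276.5] 0.87 [ 0.5245 -0.2804  0.172 ]
rod_head [236.4 157.8] 0.68 [ 0.4846 -0.2505  0.172 ]
```

View pics/w9.png

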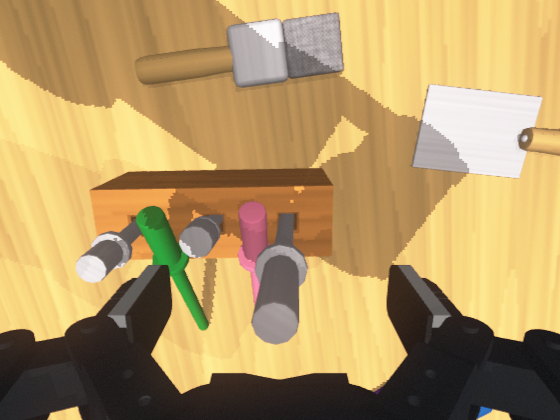

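View pics/sd9.png

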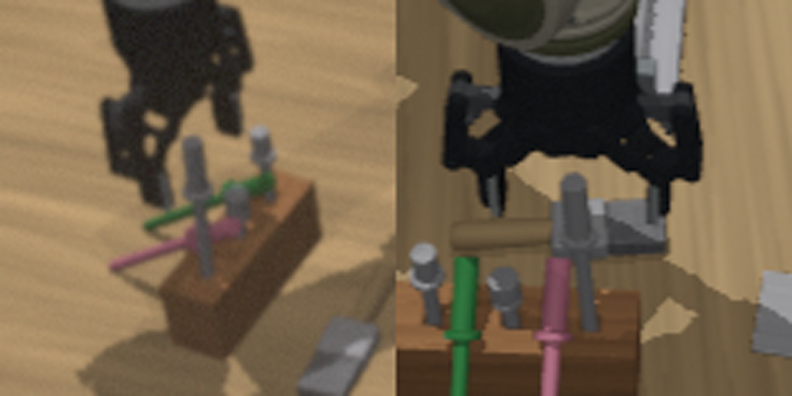

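Emit:
{"api": "move_arm", "payload": {"moves": [[0,0,0,0],[0,0,0,0],[0,0,0,0],[0,0,0,0],[0,0,0,0],[0,0,0,0],[0,0,0,0],[0,0,0,0]], "grip": 1, "grip_force": 40}}

```text
time_s: 16.1
position: [0.5261, -0.2798, 0.1546]
tool_rot: [[0.136, 0.991, 0.004], [0.991, -0.136, -0.001], [-0.001, 0.004, -1.0]]
ft_force: [5.4, 0.6, -2.8]
grip_width: 0.0153
```

Emit:
{"api": "move_arm", "payload": {"moves": [[0,0,-10,0],[0,0,-25,0],[0,0,-40,0],[0,0,-60,0],[0,0,-90,0],[0,0,-130,0],[0,0,-165,0],[0,0,-165,0],[0,0,-165,0]]}}

```text
time_s: 17.0
position: [0.5247, -0.2794, 0.3189]
tool_rot: [[0.137, 0.991, -0.0], [0.991, -0.137, 0.0], [0.0, -0.0, -1.0]]
ft_force: [-0.4, -0.2, -2.9]
grip_width: 0.0149
```

```bash
python3 w.py w10 rod_collar; python3 - <<'E'
from h import *
a=env.get_image("scene")[60:220,110:290]
b=env.get_image("side")[200:360,170:350]
for c in("scene","side"):
  for n in ("rod","rod_collar","rod_head"): print(c,n,[(np.round(d["point"],1).tolist(),round(d["conf"],2)) for d in env.tip_of(c,n)][:5])
cv2.imwrite("pics/sd10.png",cv2.resize(np.hstack([a,b]),None,fx=2.2,fy=2.2,interpolation=cv2.INTER_CUBIC)[:,:,::-1])
E
```

```text
17.0 [ 0.5247 -0.2794  0.3189] [[0.13657267606619886, 0.9906300057330449, -0.00030966669897217886], [0.9906300457876827, -0.1365726276667876, 0.0001724960362904903], [0.0001285877546398183, -0.00033032338146872324, -0.9999999371758246]]
rod_collar [195.7 216.1] 0.87 [ 0.4676 -0.2824  0.145 ]
rod_collar [194.5 265. ] 0.72 [ 0.5112 -0.2873  0.145 ]
rod_collar [346.4 299.9] 0.67 [ 0.5228 -0.4497  0.145 ]
scene rod [([182.3, 144.7], 0.72), ([206.6, 94.1], 0.71), ([146.3, 167.1], 0.69), ([166.8, 154.0], 0.47)]
scene rod_collar [([101.8, 158.0], 0.79), ([176.4, 91.9], 0.75), ([159.1, 181.3], 0.58), ([174.0, 165.4], 0.57)]
scene rod_head [([167.2, 178.0], 0.77), ([163.4, 94.8], 0.59), ([159.1, 183.8], 0.55), ([89.4, 155.0], 0.54)]
side rod [([409.4, 214.4], 0.89), ([305.0, 255.5], 0.86), ([406.7, 241.2], 0.78), ([311.8, 246.7], 0.67)]
side rod_collar [([341.2, 246.9], 0.67), ([256.3, 250.4], 0.64), ([340.4, 221.2], 0.57)]
side rod_head [([244.6, 251.6], 0.91), ([330.5, 248.4], 0.81), ([326.2, 218.1], 0.74)]
```

View pics/w10.png

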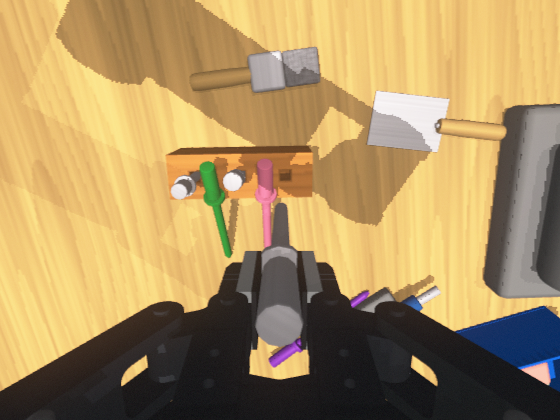

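View pics/sd10.png

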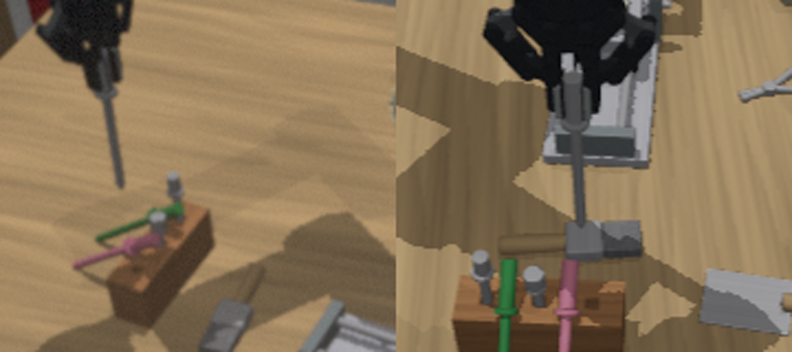

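```bash
cat > rt.py <<'E'
from h import *
np.set_printoptions(precision=4,suppress=True)
def rod(tipS,tipD,colS,colD,tipW=None):
    s=env.observe();pose=(np.array(s["tool_rot"]),np.array(s["position"]))
    t=tri([ray("scene",tipS),ray("side",tipD)]);c=tri([ray("scene",colS),ray("side",colD)])
    print("tip",t,"col",c,"len",np.linalg.norm(c-t),"tilt",(c-t)[:2]/np.linalg.norm(c-t))
    R=pose[0]; print("tip rel tool",R.T@(t-pose[1])*1e3,"col",R.T@(c-pose[1])*1e3)
    if tipW is not None:
        w=atz("wrist",tipW,t[2],pose);print("wrist tip",w,R.T@(w-pose[1])*1e3)
E
python3 - <<'E'
from rt import *
rod([146.3,167.1],[305.0,255.5],[101.8,158],[256.3,250.4],[206,282])
im=cv2.imread('pics/w10.png')[180:360,210:350];cv2.imwrite('pics/w10c.png',cv2.resize(im,None,fx=4,fy=4,interpolation=cv2.INTER_CUBIC)[:600])
E
```

```text
tip [ 0.5237 -0.2878  0.1769] col [ 0.5222 -0.2832  0.3073] len 0.13052804732377257 tilt [-0.0112  0.0352]
tip rel tool [ -8.4065   0.0496 142.2048] col [-4.0405 -2.0732 11.7671]
wrist tip [ 0.5259 -0.2909  0.1769] [-11.1187   2.6926 142.2035]
```

View pics/w10c.png

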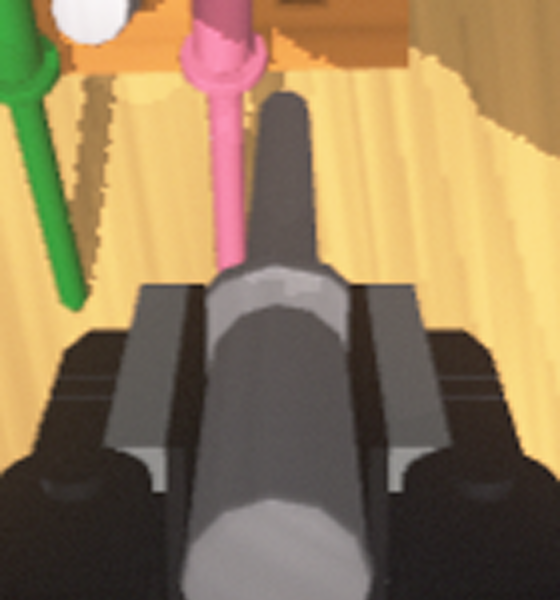

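Emit:
{"api": "move_arm", "payload": {"moves": [[40,-1,0,0],[85,-3,0,0],[130,-4,0,0],[175,-5,0,0],[220,-7,0,0],[265,-8,0,0],[310,-9,0,0],[355,-11,0,0],[400,-12,0,0],[435,-13,0,0],[460,-14,0,0],[470,-14,5,0],[474,-14,10,0],[474,-14,10,0],[474,-14,10,0]]}}

```text
time_s: 19.0
position: [0.5758, 0.1908, 0.3092]
tool_rot: [[0.138, 0.99, -0.0], [0.99, -0.138, -0.0], [-0.0, -0.0, -1.0]]
ft_force: [0.6, -1.8, -1.6]
grip_width: 0.0153
```

```bash
python3 w.py w11 upper_bush rod_collar; python3 - <<'E'
from h import *
im=cv2.imread('pics/w11.png')[120:320,190:370];cv2.imwrite('pics/w11c.png',cv2.resize(im,None,fx=3,fy=3,interpolation=cv2.INTER_CUBIC)[:600])
a=env.get_image("scene")[100:280,260:430]
b=env.get_image("side")[60:240,200:370]
for c in("scene","side"):
  for n in ("rod","rod_collar","upper_bush"): print(c,n,[(np.round(d["point"],1).tolist(),round(d["conf"],2)) for d in env.tip_of(c,n)][:5])
cv2.imwrite("pics/sd11.png",cv2.resize(np.hstack([a,b]),None,fx=2.3,fy=2.3,interpolation=cv2.INTER_CUBIC)[:,:,::-1])
E
```

```text
19.0 [0.5758 0.1908 0.3092] [[0.13781374653862177, 0.9904580893948385, -0.0003800227812683564], [0.9904580756274162, -0.13781388484759077, -0.0003654690825913308], [-0.0004143542250934633, -0.00032602996911364337, -0.9999998610075079]]
upper_bush [195.  281.7] 0.79 [0.5773 0.1829 0.145 ]
rod_collar [268.7 282.8] 0.79 [0.5687 0.1133 0.145 ]
scene rod [([164.9, 151.0], 0.71), ([184.0, 143.5], 0.65)]
scene rod_collar [([160.1, 180.3], 0.69), ([156.4, 362.9], 0.52), ([173.8, 94.5], 0.52)]
scene upper_bush [([211.6, 354.1], 0.96)]
side rod [([408.0, 241.0], 0.85), ([159.9, 271.0], 0.83), ([406.0, 214.4], 0.68)]
side rod_collar [([343.7, 220.6], 0.76), ([117.7, 268.1], 0.68), ([344.1, 245.1], 0.68)]
side upper_bush [([167.6, 266.1], 0.56)]
```

View pics/w11c.png

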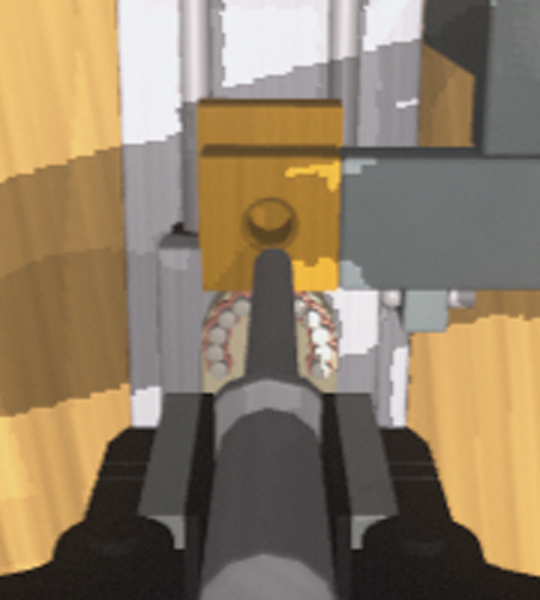

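View pics/sd11.png

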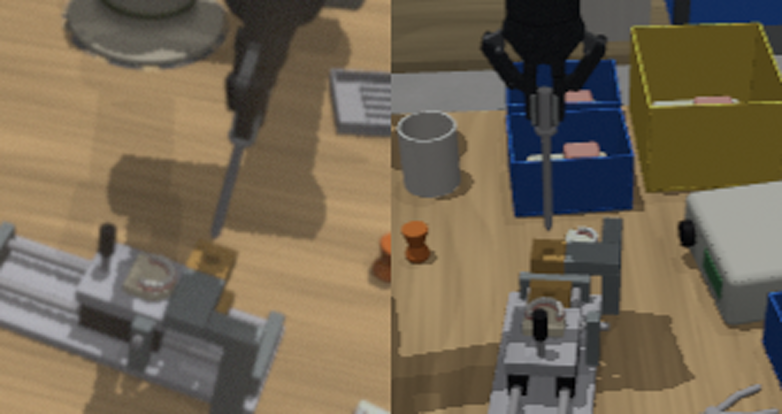

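```bash
python3 - <<'E'
from rt import *
s=env.observe();pose=(np.array(s["tool_rot"]),np.array(s["position"]))
R=pose[0]
b=atz("wrist",(194,280),.145,pose);print("bush",b)
for z in(.17,.176,.18):
    w=atz("wrist",(204.2,281),z,pose);print("tip",z,w,"tool err bush-tip mm",R.T@(b-w)*1e3)
rod([202,353.5],[159.9,271],[156.4,362.9],[117.7,268.1],[204.2,281])
print(tri([ray("scene",[211.6,354.1]),ray("side",[166.6,266.1])]))
E
```

```text
bush [0.5759 0.1851 0.145 ]
tip 0.17 [0.5764 0.1829 0.17  ] tool err bush-tip mm [ 2.0547 -0.7535 24.9999]
tip 0.176 [0.5766 0.1846 0.176 ] tool err bush-tip mm [ 0.3383 -0.7241 30.9999]
tip 0.18 [0.5767 0.1858 0.18  ] tool err bush-tip mm [-0.806  -0.7044 34.9999]
tip [0.5802 0.18   0.178 ] col [0.5757 0.1818 0.3047] len 0.12672084010511886 tilt [-0.0353  0.0148]
tip rel tool [-11.2071   6.0516 131.3523] col [-9.9648  1.3782  4.7238]
wrist tip [0.5767 0.1852 0.178 ] [ -6.4925   1.8252 131.3519]
[0.5707 0.1875 0.1458]
```

```bash
python3 - <<'E'
from h import *
a=env.get_image("scene")[185:245,325:385]
b=env.get_image("side")[140:200,240:300]
cv2.imwrite("pics/sd12.png",cv2.resize(np.hstack([a,b]),None,fx=6.5,fy=6.5,interpolation=cv2.INTER_CUBIC)[:,:,::-1])
for c in("scene","side"):
  p=np.array(proj(c,[.576,.184,.145]))
  print(c,p,[np.round(np.array(proj(c,[.576,.184,z]))-p,1) for z in(.17,.176,.182)], "per10mm x,y",np.array(proj(c,[.586,.184,.145]))-p,np.array(proj(c,[.576,.194,.145]))-p)
E
```

```text
scene [212.80049474 352.41171706] [array([-7.7,  1.5]), array([-9.6,  1.8]), array([-11.5,   2.2])] per10mm x,y [ 3.23336906 -0.79221866] [0.96638734 4.48079491]
side [167.84817531 268.43454592] [array([-7.6, -0.2]), array([-9.4, -0.2]), array([-11.3,  -0.3])] per10mm x,y [-0.16626307  3.72969551] [-2.25315506 -0.19548987]
```

View pics/sd12.png

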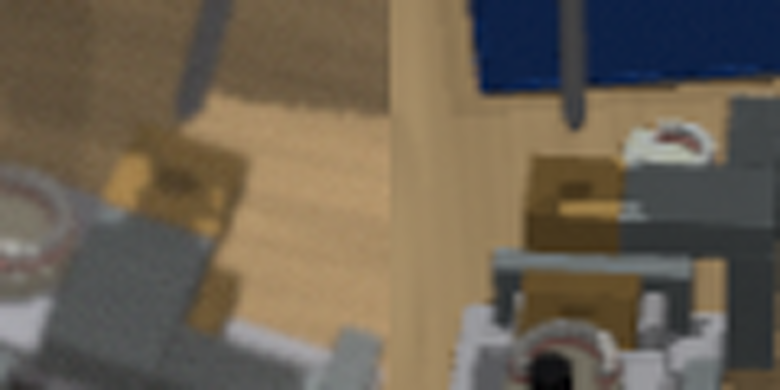

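Emit:
{"api": "move_arm", "payload": {"moves": [[0,0,8,0],[0,0,16,0],[0,0,22,0],[0,0,28,0],[0,0,33,0],[0,0,38,0],[0,0,38,0]]}}

```text
time_s: 20.35
position: [0.5755, 0.1919, 0.2706]
tool_rot: [[0.137, 0.991, -0.001], [0.991, -0.137, -0.0], [-0.0, -0.001, -1.0]]
ft_force: [-0.4, -0.2, -1.5]
grip_width: 0.0152
```

```bash
python3 w.py w13; python3 - <<'E'
from h import *
a=env.get_image("scene")[155:245,310:400]
b=env.get_image("side")[110:200,225:315]
cv2.imwrite("pics/sd13.png",cv2.resize(np.hstack([a,b]),None,fx=4.4,fy=4.4,interpolation=cv2.INTER_CUBIC)[:,:,::-1])
im=cv2.imread('pics/w13.png')[120:320,190:370];cv2.imwrite('pics/w13c.png',cv2.resize(im,None,fx=3,fy=3,interpolation=cv2.INTER_CUBIC)[:600])
E
```

```text
20.35 [0.5755 0.1919 0.2706] [[0.13664940382099316, 0.9906186742843764, -0.0012580120951517233], [0.9906194195778307, -0.13664970360781734, -0.000155110209902338], [-0.0003255620504389629, -0.0012250154938114198, -0.999999196672873]]
```

View pics/sd13.png

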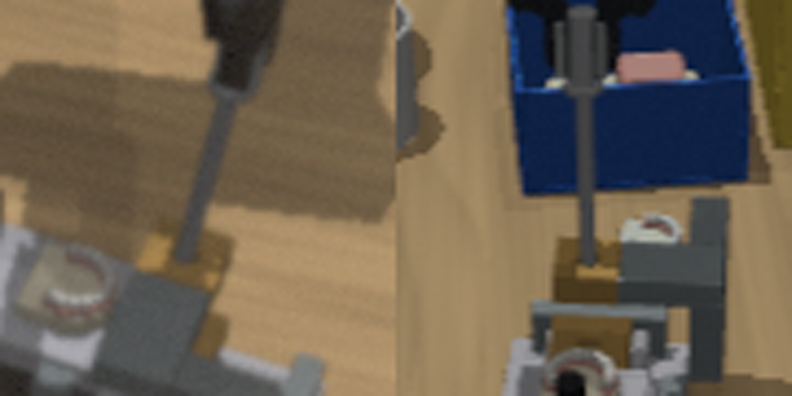

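View pics/w13c.png

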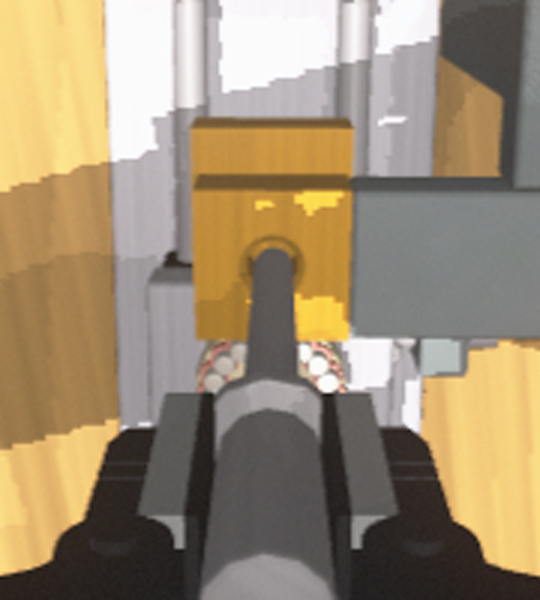

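Emit:
{"api": "move_arm", "payload": {"moves": [[0,0,6,0],[0,0,12,0],[-1,0,16,0],[-2,0,20,0],[-3,0,24,0],[-5,0,26,0],[-6,0,28,0],[-7,0,30,0],[-7,0,30,0]], "grip_force": 25}}

```text
time_s: 21.4
position: [0.5748, 0.1849, 0.2412]
tool_rot: [[0.137, 0.991, 0.0], [0.991, -0.137, -0.0], [0.0, 0.0, -1.0]]
ft_force: [1.1, 2.3, -2.4]
grip_width: 0.0153
```

```bash
python3 w.py w14; python3 - <<'E'
from h import *
a=env.get_image("scene")[155:245,310:400]
b=env.get_image("side")[110:200,225:315]
cv2.imwrite("pics/sd14.png",cv2.resize(np.hstack([a,b]),None,fx=4.4,fy=4.4,interpolation=cv2.INTER_CUBIC)[:,:,::-1])
im=cv2.imread('pics/w14.png')[120:320,190:370];cv2.imwrite('pics/w14c.png',cv2.resize(im,None,fx=3,fy=3,interpolation=cv2.INTER_CUBIC)[:600])
E
```

```text
21.4 [0.5748 0.1849 0.2412] [[0.13668981992493348, 0.990613864832601, 0.0002528444313257859], [0.9906138970241127, -0.136689818634214, -2.2459883917771537e-05], [1.231218704911295e-05, 0.00025354124494471943, -0.9999999677826231]]
```

View pics/sd14.png

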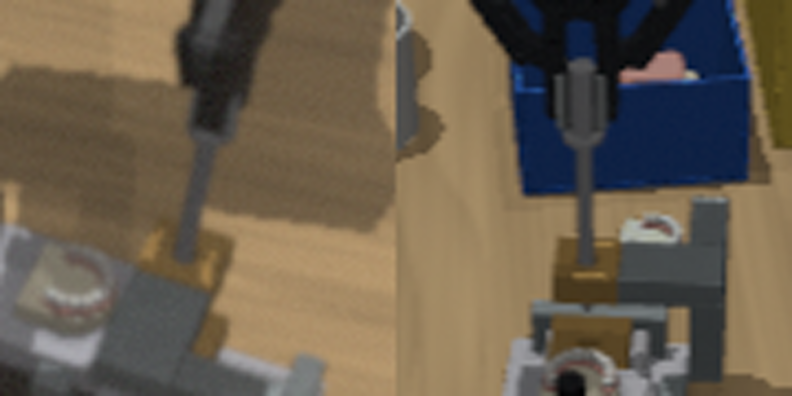

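View pics/w14c.png

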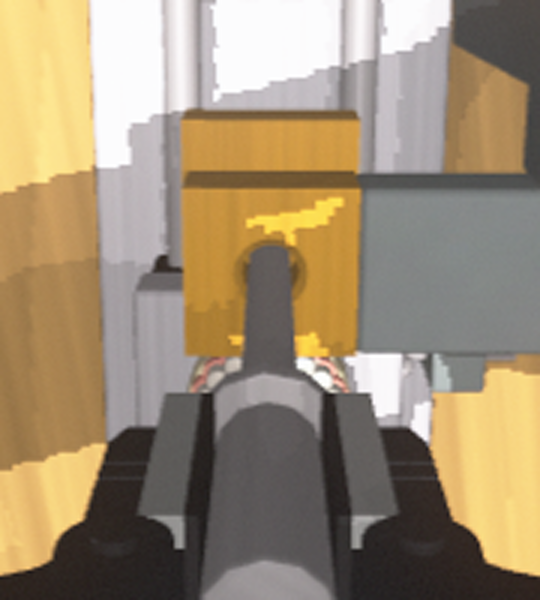

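Emit:
{"api": "move_arm", "payload": {"moves": [[0,0,6,0],[0,0,12,0],[0,0,18,0],[0,0,24,0],[0,0,28,0],[0,0,28,0]]}}

```text
time_s: 22.15
position: [0.5746, 0.1849, 0.2124]
tool_rot: [[0.137, 0.991, -0.001], [0.991, -0.137, -0.0], [-0.0, -0.001, -1.0]]
ft_force: [1.4, 1.6, -3.8]
grip_width: 0.0147
```

Emit:
{"api": "move_arm", "payload": {"moves": [[0,0,4,0],[0,0,8,0],[0,0,12,0],[0,0,12,0]]}}

```text
time_s: 22.55
position: [0.5746, 0.185, 0.2006]
tool_rot: [[0.137, 0.991, -0.001], [0.991, -0.137, 0.0], [-0.0, -0.001, -1.0]]
ft_force: [1.2, 2.8, -3.3]
grip_width: 0.0151
```

Emit:
{"api": "move_arm", "payload": {"moves": [[0,0,5,0],[0,0,10,0],[0,0,15,0],[0,0,15,0]]}}

```text
time_s: 22.95
position: [0.5746, 0.185, 0.1853]
tool_rot: [[0.137, 0.991, -0.001], [0.991, -0.137, -0.0], [-0.0, -0.001, -1.0]]
ft_force: [0.8, 2.8, -3.3]
grip_width: 0.0149
```

```bash
python3 w.py w15; python3 - <<'E'
from h import *
a=env.get_image("scene")[165:255,310:400]
b=env.get_image("side")[120:210,225:315]
cv2.imwrite("pics/sd15.png",cv2.resize(np.hstack([a,b]),None,fx=4.4,fy=4.4,interpolation=cv2.INTER_CUBIC)[:,:,::-1])
im=cv2.imread('pics/w15.png')[120:320,190:370];cv2.imwrite('pics/w15c.png',cv2.resize(im,None,fx=3,fy=3,interpolation=cv2.INTER_CUBIC)[:600])
E
```

```text
22.95 [0.5746 0.185  0.1853] [[0.13664818287760952, 0.9906188779096842, -0.0012299777257557358], [0.9906196071904243, -0.13664839957549196, -9.3505860144459e-05], [-0.00026070315799230515, -0.0012056626456639493, -0.9999992392054345]]
```

View pics/sd15.png

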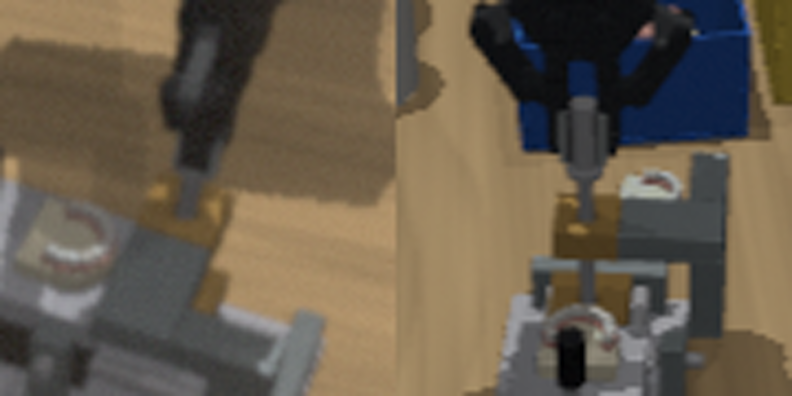

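View pics/w15c.png

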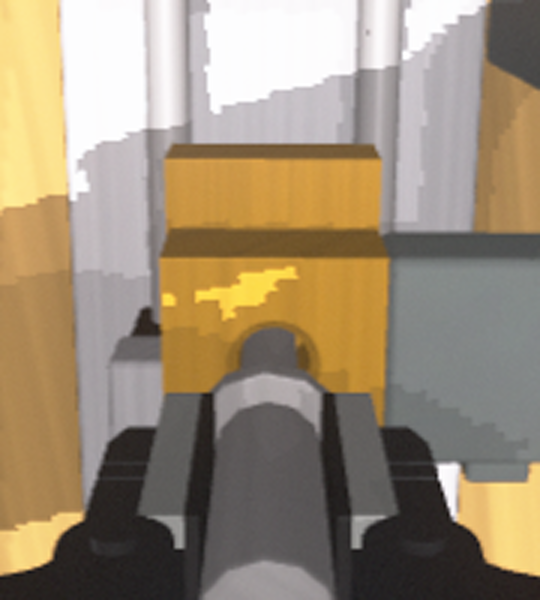

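Emit:
{"api": "move_arm", "payload": {"moves": [[0,0,4,0],[0,1,8,0],[0,1,11,0],[0,1,11,0],[0,1,11,0],[0,1,11,0]]}}

```text
time_s: 23.7
position: [0.5756, 0.1849, 0.1752]
tool_rot: [[0.137, 0.991, -0.001], [0.991, -0.137, -0.0], [-0.0, -0.001, -1.0]]
ft_force: [0.1, 1.9, -3.6]
grip_width: 0.0149
```

```bash
python3 w.py w16; python3 - <<'E'
from h import *
a=env.get_image("scene")[165:255,310:400]
b=env.get_image("side")[120:210,225:315]
for c in("scene","side"):
  for n in ("rod_head","rod_collar","carrier_knob","lower_bush"): print(c,n,[(np.round(d["point"],1).tolist(),round(d["conf"],2)) for d in env.tip_of(c,n)][:5])
cv2.imwrite("pics/sd16.png",cv2.resize(np.hstack([a,b]),None,fx=4.4,fy=4.4,interpolation=cv2.INTER_CUBIC)[:,:,::-1])
im=cv2.imread('pics/w16.png')[120:320,190:370];cv2.imwrite('pics/w16c.png',cv2.resize(im,None,fx=3,fy=3,interpolation=cv2.INTER_CUBIC)[:600])
E
```

```text
23.7 [0.5756 0.1849 0.1752] [[0.13659924587089534, 0.990626194312924, -0.0006238337882242], [0.990626377584822, -0.13659931959399715, -7.693913606588545e-05], [-0.0001614331945658455, -0.0006074763778790065, -0.9999998024558674]]
scene rod_head [([155.7, 182.2], 0.69), ([167.7, 94.7], 0.54), ([170.7, 175.2], 0.45), ([195.4, 352.8], 0.41)]
scene rod_collar [([159.5, 181.9], 0.72), ([173.7, 93.5], 0.55), ([171.7, 166.7], 0.45), ([203.7, 351.4], 0.42)]
scene carrier_knob [([204.6, 302.5], 0.64)]
scene lower_bush [([233.4, 345.6], 0.7), ([206.1, 354.2], 0.42)]
side rod_head [([150.3, 268.7], 0.7), ([326.5, 221.6], 0.68), ([329.8, 247.1], 0.62), ([347.2, 236.2], 0.27)]
side rod_collar [([338.8, 222.0], 0.85), ([342.8, 248.9], 0.82), ([162.3, 271.9], 0.45)]
side carrier_knob [([202.6, 262.2], 0.87)]
side lower_bush [([186.9, 267.1], 0.66)]
```

View pics/sd16.png

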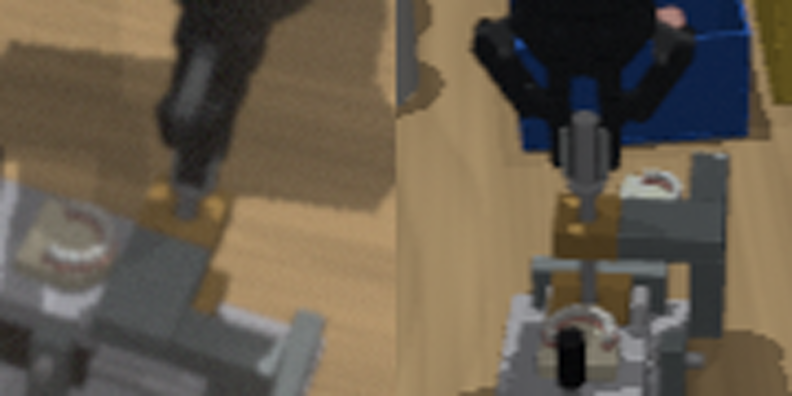

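View pics/w16c.png

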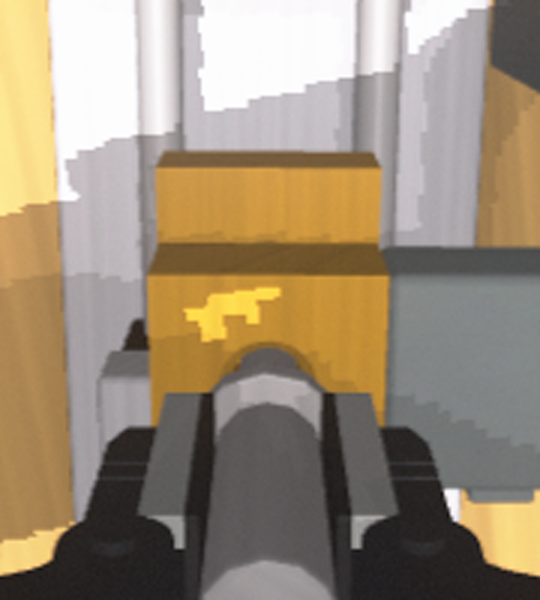

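```bash
python3 - <<'E'
from h import *
np.set_printoptions(precision=4,suppress=True)
print("knob",tri([ray("scene",[204.6,302.5]),ray("side",[202.6,262.2])]),"start-picture knob tri was .5469 .0061 .1286 (wrist .5525 .0155)")
print("lower",atz("scene",[233.4,345.6],.08),atz("side",[186.9,267.1],.08))
c=tri([ray("scene",[203.7,351.4]),ray("side",[162.3,271.9])]);print("collar",c)
h=tri([ray("scene",[195.4,352.8]),ray("side",[150.3,268.7])]);print("head",h)
print(env.observe()["ft_force"],env.observe()["time_s"])
# carrier front corners vs fixed block in wrist views w5-> compare
E
```

```text
knob [0.5563 0.0687 0.1199] start-picture knob tri was .5469 .0061 .1286 (wrist .5525 .0155)
lower [0.5836 0.1778 0.08  ] [0.5711 0.1832 0.08  ]
collar [0.5821 0.1762 0.1731]
head [0.5788 0.179  0.2037]
[-0.2558  2.2445 -2.4014] 24.25
```

Emit:
{"api": "move_arm", "payload": {"moves": [[0,0,2,0],[0,0,4,0],[0,0,5,0],[0,0,5,0],[0,0,5,0]]}}

```text
time_s: 24.75
position: [0.5758, 0.1848, 0.1702]
tool_rot: [[0.137, 0.991, -0.0], [0.991, -0.137, -0.0], [-0.0, -0.0, -1.0]]
ft_force: [0.3, 1.8, -3.5]
grip_width: 0.015
```

```bash
python3 - <<'E'
from h import *
s=env.observe();print(s["ft_force"],s["position"],s["grip_width"])
o=cv2.imread("pics/sd11.png")
a=env.get_image("scene")[100:280,260:430]; b=env.get_image("side")[60:240,200:370]
n=cv2.resize(np.hstack([a,b]),None,fx=2.3,fy=2.3,interpolation=cv2.INTER_CUBIC)[:,:,::-1]
cv2.imwrite("pics/sd17.png",n)
def match(name,x0,x1,y0,y1):
    t=o[y0:y1,x0:x1];r=cv2.matchTemplate(n[y0-20:y1+20,x0-20:x1+20],t,cv2.TM_CCOEFF_NORMED)
    _,v,_,l=cv2.minMaxLoc(r);i,j=l[1],l[0]
    q=lambda m,c,p:(m-p)/(2*(2*c-m-p)+1e-9)
    print(name,round(v,3),"dx px",(j-20+q(r[i,j+1],r[i,j],r[i,j-1]))/2.3,"dy",(i-20+q(r[i+1,j],r[i,j],r[i-1,j]))/2.3)
match("scene knob+cast",90,180,222,300)
match("scene base static",215,285,310,410)
match("side knob",515,570,300,370)
match("side bracket static",600,625,215,310)
E
```

```text
[ 0.32443445  1.82489893 -3.46437468] [0.57579565 0.18481403 0.17017253] 0.014969469606228173
scene knob+cast 0.932 dx px 0.0074247355 dy 0.059736677
scene base static 0.99 dx px -0.0012860937 dy 0.019299038
side knob 0.964 dx px -0.06358968 dy 0.042214636
side bracket static 0.986 dx px 0.017079374 dy 0.14654244
```

View pics/sd17.png

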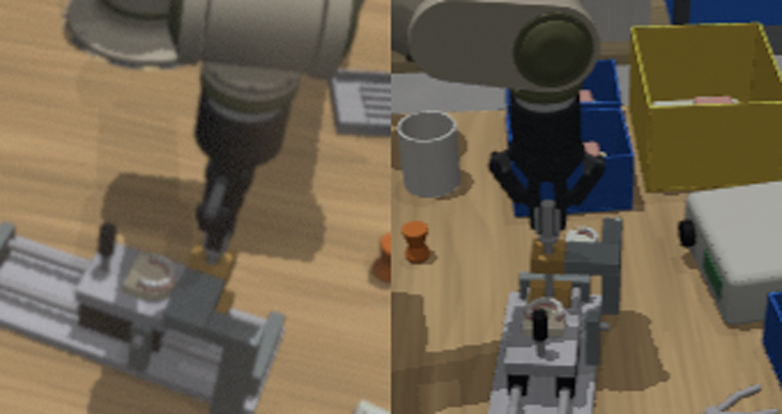

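```bash
python3 - <<'E'
from rig import env
print(env.close_job())
E
```

```text
the job is handed in; nothing more can be done
None
```

I pushed the carrier into the station by its knob, then threaded the long steel rod down through both bushes. I handed the job in with the gripper still holding the rod. `close_job` gives no verdict, so I don't know how it was judged.

**Carrier:** The push force reversed as I passed the detent, so I backed up about 2 mm, to the point of least force, and released. From above, the two holes lined up to about 1 mm. Matching the pictures from before and after threading showed the carrier hadn't moved.

**Rod:** At the last reading, about 25 s in:
- **Heights:** Going by the arm's pose, the tip is at about 0.037 m, roughly 23 mm below the carrier's bush, and the collar about 15 mm above the bracket's. I couldn't see the tip below the carrier's bush.
- **Grip and forces:** The rod didn't slip in the jaws, the vertical force stayed near the rod's own weight, and the sideways force was about 2 N.

**Where checks disagreed:**
- The networks' points on the two fixed cameras differed from the wrist camera by 5–10 mm. I went by the wrist camera and enlarged crops, which agreed with each other.
- Their collar reading was also about 8 mm higher than the arm's pose gives. The collar is clear of the bush by either figure.
- The rod was tilted in the jaws by up to about 0.06 rad after the lift. I moved the head back over the bush to bring it upright, but didn't measure the final tilt.

The green, pink and purple look-alikes fell over on their own before the arm came near. I didn't touch them or anything else on the bench.

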